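# Load the decorating plate with ceramic blanks

## Task

Free the yellow keeper bar on the decorating plate: pull up the red-handled plunger and twist it so that it stays latched open, then slide the bar out from under the bridge and lay it flat in the middle of the cork mat. Then slide every ceramic blank across the plate into a pocket of its own until it drops in flat; the blanks are brittle, so do not lift them off the plate and never push or squeeze one with more than 30 N. At the end leave the plunger twisted back and sprung fully home, and the paint pots and the bowl where they stand.

Things in the scene. Friction and masses are not known exactly. Their poses are not given: they have to be found in the camera images.
- plate: aluminium decorating plate, fixed, 310 x 436 mm (its x, y), 18 mm thick, with a dark wooden rim 8 mm wide, 7 mm above the plate's face (inner area 294 x 420 mm). Origin: centre of its underside; z up; x roughly away from the robot. The pockets lie in a row at x = 60 mm, the blanks start in a row near x = -55 mm
- pocket0 (a point): centre of pocket 0 at the level of the plate's face (18 mm above the plate's origin): round, 64 mm wide, 5 mm deep; in the plate's frame at x = 60, y = -156 mm. Any blank may go in any pocket, one each
- pocket1 (a point): centre of pocket 1 at the level of the plate's face (18 mm above the plate's origin): round, 64 mm wide, 5 mm deep; in the plate's frame at x = 60, y = -78 mm. Any blank may go in any pocket, one each
- pocket2 (a point): centre of pocket 2 at the level of the plate's face (18 mm above the plate's origin): round, 64 mm wide, 5 mm deep; in the plate's frame at x = 60, y = 0 mm. Any blank may go in any pocket, one each
- pocket3 (a point): centre of pocket 3 at the level of the plate's face (18 mm above the plate's origin): round, 64 mm wide, 5 mm deep; in the plate's frame at x = 60, y = 78 mm. Any blank may go in any pocket, one each
- pocket4 (a point): centre of pocket 4 at the level of the plate's face (18 mm above the plate's origin): round, 64 mm wide, 5 mm deep; in the plate's frame at x = 60, y = 156 mm. Any blank may go in any pocket, one each
- bridge (a point): dark steel bridge over the keeper's tongue, fixed on the plate: this point lies on the plate's face under it, plate frame x = 120 mm, y = 0. 30 mm along x, 72 mm along y, top 24 mm above the face, passage under it 14 mm high and 48 mm wide. It carries the plunger and two brass collar blocks (26 mm square in all), tops 36 mm above the face
- keeper: yellow T-shaped bar, loose, 0.3 kg, 8 mm thick: crossbar x -27.5 to 2.5, y -130 to 130 mm; tongue 40 mm wide out to x = 67.5 with a 16 mm hole at x = 47.5. Origin: underside, below grip block and centre of mass. At the start flat on the face across the pockets, parallel to the plate, tongue under the bridge, pinned by the plunger: slide it 40 mm in the plate's -x, then lift
- keeper_grip (a point): centre of the keeper's black grip block, 25 mm above the keeper's underside: 36 mm along the keeper's x, 16 mm wide along its y, from 8 to 42 mm above the underside
- plunger (a joint): height of the sprung plunger, m: 0 home (10 mm pin through the keeper's hole), at most 0.016 pulled up; the pin is clear of the keeper from 0.007. Spring 4 N at 0, 8 N at the top. At handle 0 a cross pin between the collar blocks stops it turning; above 0.011 it can turn, and turned 0.7 rad or more and let go it rests latched on the collar at 0.011. Turned back to 0 it springs home
- handle (a joint): turn of the plunger's handle in rad, 0 to 1.2, growing counter-clockwise seen from above; 0 at the start, stays where it is left; play about 0.15 rad when home
- handle_grip (a point): centre of the plunger's red bar handle, 44 mm long (this point's x), 14 mm wide (its y), 18 mm high, on the plunger's upright axis (plate frame x = 120 mm, y = 0); when home 49 mm above the plate's face with the bar along the plate's x. It rises and turns with the plunger; beside the bar is free space, 4 mm under it the collar
- blank_white: white round ceramic blank, a disc 60 mm in diameter and 14 mm thick, about 75 g, loose, flat on the plate's face at the start (some are absent). Origin: centre of its underside; z is its axis. Seated in a pocket it stands 9 mm above the face
- blank_blue: blue round ceramic blank, a disc 60 mm in diameter and 14 mm thick, about 75 g, loose, flat on the plate's face at the start (some are absent). Origin: centre of its underside; z is its axis. Seated in a pocket it stands 9 mm above the face
- blank_clay: brick-red terracotta round ceramic blank, a disc 60 mm in diameter and 14 mm thick, about 75 g, loose, flat on the plate's face at the start (some are absent). Origin: centre of its underside; z is its axis. Seated in a pocket it stands 9 mm above the face
- blank_green: green round ceramic blank, a disc 60 mm in diameter and 14 mm thick, about 75 g, loose, flat on the plate's face at the start (some are absent). Origin: centre of its underside; z is its axis. Seated in a pocket it stands 9 mm above the face
- blank_yellow: yellow round ceramic blank, a disc 60 mm in diameter and 14 mm thick, about 75 g, loose, flat on the plate's face at the start (some are absent). Origin: centre of its underside; z is its axis. Seated in a pocket it stands 9 mm above the face
- mat: cork mat, fixed on the bench left or right of the plate, 280 mm (its x) by 200 mm (its y), 5 mm thick. Origin: centre of its underside, z up
- pot_red: glass paint pot with red lid, 48 mm wide, 50 mm high, a bystander on the plywood board (200 x 150 x 12 mm) on the side opposite the mat. Origin: centre of its underside
- pot_yellow: glass paint pot with yellow lid, 48 mm wide, 50 mm high, bystander on the plywood board. Origin: centre of its underside
- bowl: small white bowl, 84 mm wide, 40 mm high, bystander on the plywood board. Origin: centre of its underside
Things that resemble listed ones, but are neither listed nor needed, are in the scene too. Of the things like the blank_white, leave any that is purple; of the rest the larger one is meant.

How it is judged:
By the outcome, as a careful person would: the job done as asked, in the order asked, and still so for the second after the job is handed in, with the robot touching nothing.
Of blank_white, blank_blue, blank_clay, blank_green, blank_yellow only 3 to 5 are there at a start; the rules pass over those that are not, and their reading is None.
At some moment in a run one of blank_white, blank_blue, blank_clay, blank_green, blank_yellow may be knocked a few centimetres aside while the robot is not near it.
It also fails if it takes over 210 s, if anything falls off the work surface, if the arm or the gripper's body presses on something with over 40 N, if the wrist force passes 120 N, or if a joint passes its speed limit or range.

## Robot

A 6-joint arm with a two-finger parallel gripper is mounted at the origin on the work surface. World frame = base frame: x ahead of the robot, y to its left, z up, the work surface at z = 0. Lengths are in m, angles in degrees, forces in N, time in s.
With the tool pointing down it reaches from about 0.275 to 0.85 m from the base axis. Payload 19 kg.
Tool frame: the origin (TCP) lies midway between the tips of the shut fingers; the grasp point (between the pads) lies env.tcp_to_grasp behind it (env.tcp_to_grasp is the distance from the TCP to the grasp point, in m); z points along the fingers, y is the direction in which the jaws open and shut (so a half turn about z gives the same grasp; the last joint's range is limited). The gripper opens to 85 mm and grips with 20 to 120 N. Pads are 22 mm wide; open, the fingers measure 114 mm over their backs; the gripper's body (76 mm by 85 mm) begins 54 mm behind the grasp point. The pads swing forward as they close: fully open they stand 13 mm farther back than shut.
Start: joints at [63.827, 8.623, 82.357, -0, 89.026, -7.678], TCP at [0.182, 0.545, 0.231] pointing down, gripper open.
Joint ranges: [-160.23, 160.23], [-39.13, 120.54], [6.94, 153.29], [-79.49, 259.48], [9.18, 160.14], [-161.06, 161.06]. Speed limits (degrees/s): [108.29, 108.29, 127.2, 172.46, 172.46, 172.46].

## Interface

Orientations are given as [roll, pitch, yaw] about the fixed x, y, z axes, in that order (R = Rz(yaw) Ry(pitch) Rx(roll)).
In Python, from bench import env, cams, workorder, models gives the robot as it stands.
- The arm moves only by the tool drive_tool, never from a script. Its arguments are lists of equal length, an entry for each row: "travel": the shift along the tool's x, y, z in m, a list of three; "yaw": the turn about the tool's z in rad; "gripper": the closure, from 0 (fully open) to 1 (shut). In form: {"travel": [[tx, ty, tz], ...], "yaw": [yaw, ...], "gripper": [gripper, ...]}. A call has 1 to 12 rows; each row shifts and turns the commanded pose from where the row before left it, along the tool's axes as they then stand; what a row does not reach is not made up. A row lasts 1/10 s, in which the tool goes at most 50 mm and 8.59 degrees, less where a joint would pass 70% of its speed; a pose out of reach is approached as far as the arm can. A call with a gripper value outside its range is refused whole. The fingers move at their own pace and stop on an object; "squeeze" is the grip in N (left out, the last holds). Time passes only in rows, so rows that do not move let the fingers close. It gives the time, the measured TCP pose, the force and the opening at its end, in the units of the state.
- env.get_obs(): the state, without advancing time (a new reading comes with each control period).
- cams.get_image(name): name is "side" or "top" or "wrist"; returns the picture (384x512x3 uint8, red, green, blue); there is no depth.
- cams.camera_params(name): a dict with "camera_matrix" (3x3 intrinsics, pixels), "R" (3x3) and "t" (3): a world point X has camera coordinates R X + t; the wrist camera has in their place "T_tool_cam" (4x4, takes a point from camera to tool coordinates, whose origin is the TCP and whose axes are the flange's). Camera axes: x right, y down, z forward; pixel columns grow to the right and rows downward; lengths in m; the calibration is good to about 2 mm. A picture is of the moment at which its call begins: read the wrist's pose just before it. camera_params takes no time and is no camera call.
- workorder.hand_in(): hands the job in, once; it reports no verdict.
Trained networks look in the newest picture that a camera, given by its name, has taken for a name from the list of things; names that differ only in an ending like _2 or _b are one class to them, and where a whole thing is asked for, a point or a joint stands for the part that bears it (a point fixed in the world has none). Each returns a list of dicts, best first, with "p" (0 to 1); they miss things now and then, are a little off and sometimes report something else, mostly with a low value. They report only what shows in the picture. A call takes as long as a camera call. They do not tell look-alikes from the thing itself.
- models.boxes_of(camera, query): "location" ([x, y, z] in m, in the coordinates of the camera as it stood for that picture, good to about 4 mm: the middle of the surface that is visible of it).
- models.cut_out(camera, query): "mask" (384x512 bool, what is visible of it).
- models.landmark_of(camera, query): "location" ([x, y, z] in m, in the coordinates of the camera as it stood for that picture, good to about 4 mm: a listed point, or the origin of a listed thing).
The state is a dict: "t": time; "joint_positions": joint angles; "joint_velocities": joint speeds; "effort": joint torques, N m; "position": TCP position; "eef_rot": TCP orientation; "wrist_force": force on the tool from outside, world axes, zero at the start; "moment": the same for the moment, N m; "grip_width": finger opening in m.
Only numpy, scipy, OpenCV 4.12 (cv2) and the standard library are available. Lean on these libraries where they do the work, as an engineer would, in place of code of your own. Each camera call takes 0.05 s, during which the arm holds its last target.

## Working session

There is one attempt and no reset: what is moved stays moved. The work goes in short steps, Python scripts to look and compute and a tool call to move; the robot and the scene stay as the last step left them, time stands still between calls to the robot, and variables do not carry over. Pictures are saved under pics/ and viewed, and the job is handed in when it is done.

Besides the shell and the picture viewer there is one more tool, called after "Emit:" as name(argument=value, ...), one argument or row to a line, values as JSON. drive_tool: Moves the arm, as the interface text tells. Its arguments: {"type":"object","properties":{"travel":{"type":"array"},"yaw":{"type":"array"},"gripper":{"type":"array"},"squeeze":{"type":"number"}},"required":["travel","yaw","gripper"]}

```bash
ls; mkdir -p pics
python3 - <<'E'
from bench import env,cams,workorder,models
import cv2
o=env.get_obs(); print(o, env.tcp_to_grasp)
for n in ["side","top"]:
    im=cams.get_image(n); cv2.imwrite(f"pics/{n}0.png",im[:,:,::-1]); p=cams.camera_params(n); print(n,p)
print(cams.camera_params("wrist"))
E
```

```text
pics
{'t': 0.0, 'joint_positions': array([ 6.38271651e+01,  8.65036549e+00,  8.23904505e+01, -3.91878424e-04,
        8.90248789e+01, -7.67701537e+00]), 'joint_velocities': array([-0.06540946, -0.02749109,  0.02719006, -0.02726727, -0.08131705,
       -0.15256313]), 'effort': array([ 1.18128050e-03, -7.13072562e+01, -5.70863700e+01, -1.75318378e-04,
        9.24709806e-03, -1.41681610e-05]), 'position': array([0.18232608, 0.54509235, 0.23070347]), 'eef_rot': array([-1.79934842e+02, -8.38779319e-03,  1.61504183e+02]), 'wrist_force': array([-0.47054689, -0.08169283,  0.80208577]), 'moment': array([-0.01216036,  0.00654614, -0.04147253]), 'grip_width': 0.08560677157161241} 0.0187
side {'camera_matrix': array([[374.33070584,   0.        , 256.77231921],
       [  0.        , 374.33070584, 191.03331867],
       [  0.        ,   0.        ,   1.        ]]), 'R': array([[ 0.8811151 , -0.47284025,  0.00763414],
       [-0.26449434, -0.50612619, -0.82090135],
       [ 0.39201903,  0.72128939, -0.571019  ]]), 't': array([-0.46067739,  0.18836543,  0.9067679 ])}
top {'camera_matrix': array([[48
[... 177 characters left out ...]
57457,  0.00717404],
       [-0.97360098, -0.05316217, -0.22197955],
       [ 0.22204452,  0.00475588, -0.97502493]]), 't': array([-0.0138878 ,  0.52723145,  1.49149092])}
{'camera_matrix': array([[343.52289194,   0.        , 253.89433465],
       [  0.        , 343.52289194, 192.6243407 ],
       [  0.        ,   0.        ,   1.        ]]), 'T_tool_cam': array([[ 8.44855908e-05, -9.47554961e-01, -3.19592848e-01,
         8.12152598e-02],
       [ 9.99999971e-01,  1.52762487e-04, -1.88568876e-04,
         8.07797214e-04],
       [ 2.27501172e-04, -3.19592823e-01,  9.47554946e-01,
        -1.40784609e-01],
       [ 0.00000000e+00,  0.00000000e+00,  0.00000000e+00,
         1.00000000e+00]])}
```

View pics/top0.png

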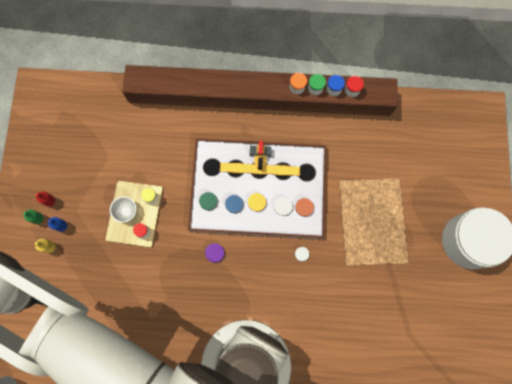

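View pics/side0.png

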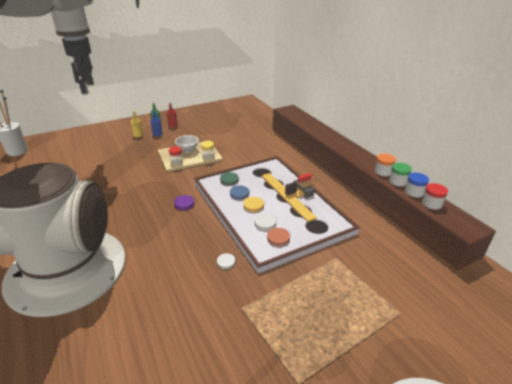

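The top view shows five blanks on the plate at (208,201) green, (235,204) blue, (257,202) yellow, (283,205) white and (305,207) clay. The white look-alike at (302,254) is small and off the plate, and the purple disc at (214,253) must be left alone. The keeper lies at (260,168), the red handle at (261,148) and the mat at (374,221).

```bash
cat > h.py <<'E'
from bench import env,cams,workorder,models
import numpy as np, cv2
from scipy.spatial.transform import Rotation as Rn
def campose(n,o=None):
    p=cams.camera_params(n); K=p["camera_matrix"]
    if n=="wrist":
        o=o or env.get_obs(); T=np.eye(4); T[:3,:3]=Rn.from_euler('xyz',o['eef_rot'],degrees=True).as_matrix(); T[:3,3]=o['position']
        W=T@p["T_tool_cam"]; return K,W[:3,:3],W[:3,3]
    return K,p["R"].T,-p["R"].T@p["t"]
def w(n,loc,o=None):
    K,R,c=campose(n,o); return R@np.array(loc)+c
def ray(n,uv,z,o=None):
    K,R,c=campose(n,o); d=R@np.linalg.inv(K)@np.array([uv[0],uv[1],1.]); return c+d*(z-c[2])/d[2]
def px(n,X,o=None):
    K,R,c=campose(n,o); q=K@(R.T@(np.array(X)-c)); return q[:2]/q[2]
def snap(n,f):
    o=env.get_obs(); im=cams.get_image(n); cv2.imwrite(f"pics/{f}.png",im[:,:,::-1]); return im,o
E
python3 - <<'E'
from h import *
np.set_printoptions(precision=4,suppress=True)
for n in ["top","side"]:
    cams.get_image(n)
    for q in ["plate","pocket0","pocket4","bridge","keeper","keeper_grip","handle_grip","blank_white","blank_blue","blank_clay","blank_green","blank_yellow","mat","pot_red","pot_yellow","bowl"]:
        r=models.landmark_of(n,q)
        print(n,q,[(round(d['p'],2),w(n,d['location'])) for d in r[:2]])
print(env.get_obs()['t'])
E
```

```text
top plate [(0.92, array([ 0.5581, -0.011 ,  0.0042]))]
top pocket0 [(0.89, array([0.6188, 0.0677, 0.0242])), (0.87, array([ 0.6132, -0.0872,  0.018 ]))]
top pocket4 [(0.89, array([0.6188, 0.0677, 0.0242])), (0.87, array([ 0.6132, -0.0872,  0.018 ]))]
top bridge [(0.77, array([ 0.6784, -0.0148,  0.0208])), (0.65, array([0.5012, 0.3377, 0.0065]))]
top keeper [(0.98, array([ 0.6276, -0.0141,  0.0209]))]
top keeper_grip [(0.73, array([ 0.6302, -0.0181,  0.0402])), (0.65, array([ 0.5005, -0.0994,  0.0183]))]
top handle_grip [(0.54, array([ 0.6779, -0.0108,  0.0712]))]
top blank_white [(0.82, array([ 0.4989, -0.0986,  0.0137])), (0.75, array([0.3389, 0.1156, 0.0036]))]
top blank_blue [(0.86, array([0.4958, 0.0668, 0.0193]))]
top blank_clay [(0.67, array([ 0.4987, -0.1624,  0.0219]))]
top blank_green [(0.69, array([0.5025, 0.1475, 0.0231]))]
top blank_yellow [(0.52, array([ 0.5042, -0.0062,  0.0195]))]
top mat [(0.86, array([ 0.4687, -0.3887, -0.0003]))]
top pot_red [(0.72, array([0.3935, 0.347 , 0.014 ]))]
top pot_yellow [(0.63, array([0.5064, 0.3373, 0.0092])), (0.16, array([0.3906, 0.349
[... 636 characters left out ...]
]))]
side blank_white [(0.81, array([ 0.3427,  0.1187, -0.007 ])), (0.72, array([ 0.3469, -0.1566, -0.0005]))]
side blank_blue [(0.65, array([ 0.4973, -0.0943,  0.0153])), (0.5, array([0.4967, 0.0643, 0.0182]))]
side blank_clay [(0.59, array([ 0.5015, -0.164 ,  0.0175])), (0.49, array([0.6204, 0.0679, 0.0211]))]
side blank_green [(0.62, array([0.5048, 0.1508, 0.0167]))]
side blank_yellow []
side mat [(0.84, array([ 0.469 , -0.3874, -0.0014]))]
side pot_red [(0.74, array([0.3927, 0.3479, 0.0093]))]
side pot_yellow [(0.67, array([0.5048, 0.1521, 0.0168])), (0.65, array([0.506 , 0.3371, 0.0117]))]
side bowl [(0.71, array([0.4541, 0.4131, 0.0122])), (0.6, array([ 0.6201, -0.0133,  0.0176]))]
1.8
```

Run:
```python
import cv2
im=cv2.imread("pics/top0.png")[130:245,180:335]; cv2.imwrite("pics/crop0.png",cv2.resize(im,None,fx=5,fy=5,interpolation=cv2.INTER_CUBIC))
```

```text
(no output)
```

View pics/crop0.png

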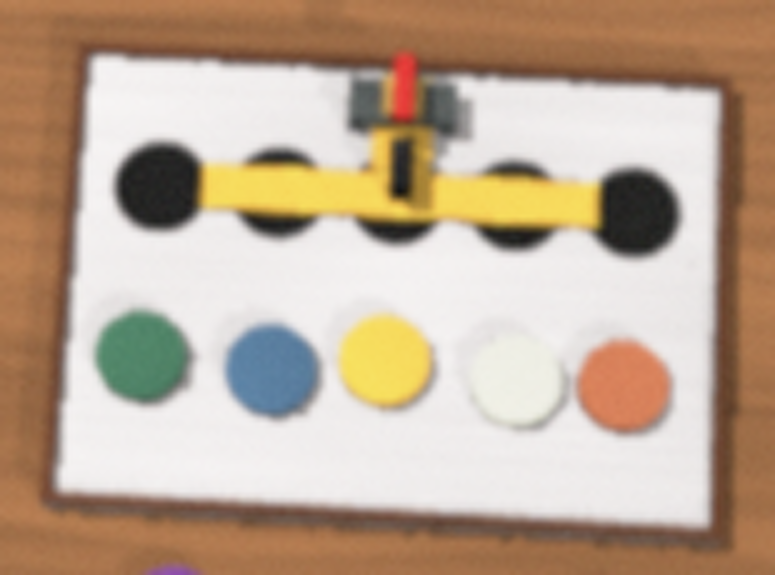

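```bash
cat >> h.py <<'E'
def delta(target):
    """travel in current tool axes to bring measured TCP to target"""
    o=env.get_obs(); R=Rn.from_euler('xyz',o['eef_rot'],degrees=True).as_matrix()
    return R.T@(np.array(target)-o['position'])
np.set_printoptions(precision=4,suppress=True)
E
python3 - <<'E'
from h import *
print(delta([0.62,-0.01,0.28]), delta([0.62,-0.01,0.28])/16)
E
```

```text
[-0.5911 -0.3878 -0.0487] [-0.0369 -0.0242 -0.003 ]
```

Emit:
drive_tool(
  travel=[
    [-0.037,-0.0242,-0.003],
    [-0.037,-0.0242,-0.003],
    [-0.037,-0.0242,-0.003],
    [-0.037,-0.0242,-0.003],
    [-0.037,-0.0242,-0.003],
    [-0.037,-0.0242,-0.003],
    [-0.037,-0.0242,-0.003],
    [-0.037,-0.0242,-0.003],
    [-0.037,-0.0242,-0.003],
    [-0.037,-0.0242,-0.003],
    [-0.037,-0.0242,-0.003],
    [-0.037,-0.0242,-0.003],
  ],
  yaw=[0,0,0,0,0,0,0,0,0,0,0,0],
  gripper=[0,0,0,0,0,0,0,0,0,0,0,0],
  squeeze=60,
)

```text
t: 3.0
position: [0.5122, 0.1273, 0.2676]
eef_rot: [180.0, 0.0, 161.5]
wrist_force: [-0.2, 1.6, 0.2]
grip_width: 0.0856
```

Emit:
drive_tool(
  travel=[
    [-0.037,-0.0242,-0.003],
    [-0.037,-0.0242,-0.003],
    [-0.037,-0.0242,-0.003],
    [-0.037,-0.0242,-0.003],
    [0,0,0],
    [0,0,0],
    [0,0,0],
    [0,0,0],
    [0,0,0],
    [0,0,0],
    [0,0,0],
    [0,0,0],
  ],
  yaw=[0,0,0,0,0.141,0.141,0.141,0.141,0.141,0.141,0.141,0.141],
  gripper=[0,0,0,0,0,0,0,0,0,0,0,0],
)

```text
t: 4.2
position: [0.621, -0.0097, 0.2793]
eef_rot: [-180.0, 0.0, 96.5]
wrist_force: [-0.3, 1.1, 0.3]
grip_width: 0.0854
```

Emit:
drive_tool(
  travel=[
    [0,0,0],
    [0,0,0],
    [0,0,0],
    [0,0,0],
    [0,0,0],
    [0,0,0],
    [0,0,0],
    [0,0,0],
    [0,0,0],
    [0,0,0],
    [0,0,0],
    [0,0,0],
  ],
  yaw=[0.141,0.141,0.141,0.141,0.141,0.141,0.141,0.141,0.141,0.141,0.141,0.141],
  gripper=[0,0,0,0,0,0,0,0,0,0,0,0],
)

```text
t: 5.4
position: [0.621, -0.0097, 0.2793]
eef_rot: [180.0, 0.0, -0.4]
wrist_force: [-0.8, -0.2, 1.4]
grip_width: 0.0854
```

Run:
```python
from h import *
im,o=snap("wrist","w1")
for q in ["pocket0","handle_grip","keeper_grip","bridge","plate"]:
    r=models.landmark_of("wrist",q)
    for d in r[:5]: print(q,round(d['p'],2),w("wrist",d['location'],o), px("wrist",w("wrist",d['location'],o),o))
```

```text
pocket0 0.98 [ 0.6177 -0.167   0.0187] [386.6861 152.9385]
pocket0 0.93 [0.6218 0.1456 0.0193] [122.9077 151.4692]
pocket0 0.86 [ 0.6165 -0.0902  0.0178] [321.7424 154.1659]
pocket0 0.81 [0.617  0.0663 0.0149] [190.7762 154.1865]
pocket0 0.8 [ 0.6184 -0.0138  0.0205] [257.6163 153.5434]
handle_grip 0.97 [ 0.6762 -0.0139  0.0656] [257.978  106.4697]
bridge 0.88 [ 0.6731 -0.0127  0.0133] [256.4139 105.4839]
bridge 0.58 [ 0.4929 -0.0947  0.0143] [319.4214 245.9886]
plate 0.9 [ 0.5626 -0.0146 -0.0065] [258.174  191.0959]
plate 0.3 [ 0.6183 -0.1648  0.0183] [384.7682 152.3684]
```

View pics/w1.png

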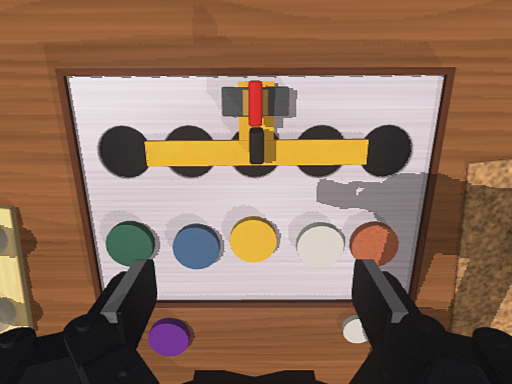

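The wrist view shows the handle at (256,103), the keeper block at (257,145) and the end pockets at (123,151) and (386,151). The blanks lie along row ~243, with nothing in the way.

```bash
cat >> h.py <<'E'
def plane_pts(n,uvs,z,o=None):
    K,R,c=campose(n,o); uv=np.asarray(uvs,float); d=np.c_[uv,np.ones(len(uv))]@np.linalg.inv(K).T@R.T
    return c+d*((z-c[2])/d[:,2])[:,None]
E
python3 - <<'E'
from h import *
o=env.get_obs()
for n,f,gs in [("wrist","w1",[(123,151),(386,151)]),("top","top0",[(212,167),(307,172)])]:
    im=cv2.imread(f"pics/{f}.png"); m=((im.max(2)<70)).astype(np.uint8)
    N,lab,st,ce=cv2.connectedComponentsWithStats(m)
    P=[]
    for g in gs:
        l=lab[g[1],g[0]]; vs,us=np.nonzero(lab==l); X=plane_pts(n,np.c_[us,vs],0.018,o if n=="wrist" else None)
        c,r=cv2.minEnclosingCircle(X[:,:2].astype(np.float32)); print(n,st[l],c,r); P.append(np.array(c))
    d=P[0]-P[1]; th=np.arctan2(-d[0],d[1]); mid=(P[0]+P[1])/2; print("len",np.hypot(*d),"yaw",np.degrees(th),"centre",mid-0.06*np.array([np.cos(th),np.sin(th)]))
# red handle centroid at top z
im=cv2.imread("pics/w1.png")[:,:,::-1].astype(int); m=(im[:,:,0]>150)&(im[:,:,1]<90)&(im[:,:,2]<90); m[200:]=0
vs,us=np.nonzero(m); X=plane_pts("wrist",np.c_[us,vs],0.076,o); print("handle",X.min(0),X.max(0),X.mean(0), us.min(),us.max(),vs.min(),vs.max())
E
```

```text
wrist [ 100  126   48   52 1913] (0.6192528009414673, 0.14388801157474518) 0.030981607735157013
wrist [ 362  125   49   52 1849] (0.6210322380065918, -0.16493386030197144) 0.030971063300967216
len 0.3088269984080212 yaw 0.3301356371599628 centre [ 0.5601 -0.0109]
top [204 160  15  15 191] (0.6188979148864746, 0.14372074604034424) 0.02663300558924675
top [300 165  15  15 185] (0.6173774600028992, -0.1691064089536667) 0.026866957545280457
len 0.3128308499568096 yaw -0.2784763419841741 centre [ 0.5581 -0.0124]
handle [ 0.6591 -0.0163  0.076 ] [ 0.7006 -0.0035  0.076 ] [ 0.6804 -0.0102  0.076 ] 248 261 81 125
```

Emit:
drive_tool(
  travel=[
    [0.02,0,0.0],
    [0.02,0,0],
    [0.019,0.0008,0.02],
    [0,0,0.04],
    [0,0,0.04],
    [0,0,0.04],
    [0,0,0.04],
    [0,0,0.03],
    [0,0,0.009],
    [0,0,0],
    [0,0,0],
    [0,0,0],
  ],
  yaw=[-0.01,0,0,0,0,0,0,0,0,0,0,0],
  gripper=[0,0,0,0,0,0,0,0,0,0,0.5,0.6],
)

```text
t: 6.9
position: [0.681, -0.0103, 0.0624]
eef_rot: [180.0, -0.2, 0.5]
wrist_force: [-0.5, 0.1, 0.5]
grip_width: 0.0591
```

Run:
```python
from h import *
snap("wrist","w2"); snap("side","s2")
```

```text
(no output)
```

View pics/w2.png

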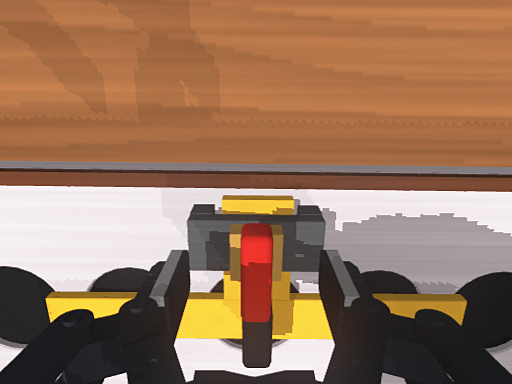

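The bar handle sits midway between the fingers, at (257,270). I'm closing on it.

Emit:
drive_tool(
  travel=[
    [0,0,0],
    [0,0,0],
    [0,0,0],
    [0,0,0],
    [0,0,0],
    [0,0,0],
  ],
  yaw=[0,0,0,0,0,0],
  gripper=[1,1,1,1,1,1],
  squeeze=60,
)

```text
t: 7.6
position: [0.6803, -0.0108, 0.061]
eef_rot: [179.9, -0.1, 0.5]
wrist_force: [-1.0, -3.2, 6.1]
grip_width: 0.0124
```

Emit:
drive_tool(
  travel=[
    [0,0,-0.004],
    [0,0,-0.004],
    [0,0,-0.004],
    [0,0,-0.002],
    [0,0,0],
    [0,0,0],
  ],
  yaw=[0,0,0,0,0,0],
  gripper=[1,1,1,1,1,1],
)

```text
t: 8.2
position: [0.68, -0.0107, 0.0738]
eef_rot: [180.0, 0.0, 0.5]
wrist_force: [3.6, -5.4, -8.5]
grip_width: 0.0126
```

Emit:
drive_tool(
  travel=[
    [0,0,-0.001],
    [0,0,0],
    [0,0,0],
    [0,0,0],
    [0,0,0],
    [0,0,0],
    [0,0,0],
    [0,0,0],
    [0,0,0],
    [0,0,0],
    [0,0,0],
    [0,0,0],
  ],
  yaw=[0,-0.1,-0.1,-0.1,-0.1,-0.1,-0.1,-0.1,-0.1,-0.1,-0.1,0],
  gripper=[1,1,1,1,1,1,1,1,1,1,1,1],
)

```text
t: 9.4
position: [0.6792, -0.0096, 0.0743]
eef_rot: [-179.8, 0.0, 57.9]
wrist_force: [-2.9, 5.5, -8.1]
grip_width: 0.0126
```

Turned about 57°. I'll lower it 2 mm and release.

Emit:
drive_tool(
  travel=[
    [0,0,0.002],
    [0,0,0.001],
    [0,0,0],
    [0,0,0],
    [0,0,0],
    [0,0,0],
    [0,0,-0.02],
    [0,0,-0.04],
    [0,0,-0.04],
    [0,0,-0.04],
    [0,0,0],
    [0,0,0],
  ],
  yaw=[0,0,0,0,0,0,0,0,0,0,0,0],
  gripper=[1,1,0,0,0,0,0,0,0,0,0,0],
)

```text
t: 10.6
position: [0.6803, -0.0103, 0.2132]
eef_rot: [179.9, -0.0, 57.8]
wrist_force: [0.1, 0.2, -0.5]
grip_width: 0.0855
```

Run:
```python
from h import *
im,o=snap("wrist","w3"); print(o['position'])
```

```text
[ 0.6803 -0.0103  0.2132]
```

View pics/w3.png

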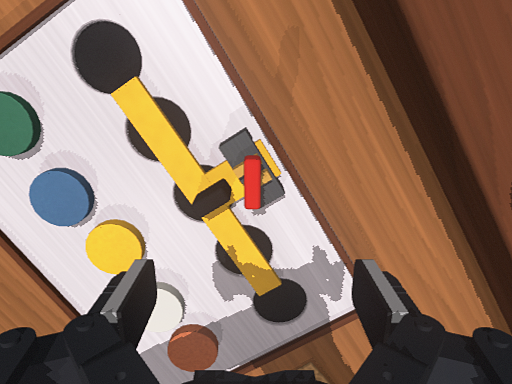

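The handle now shows turned about 57° at (252,182) and stays raised. Next is the keeper.

Emit:
drive_tool(
  travel=[
    [0,0,0],
    [0,0,0],
    [0,0,0],
    [0,0,0],
    [0,0,0],
    [0,0,0],
    [0,0,0],
    [0,0,0],
    [-0.026,0,0],
    [-0.025,0,0],
    [0,0,0.04],
    [0,0,0.04],
  ],
  yaw=[0.125,0.125,0.125,0.125,0.125,0.125,0.125,0.13,0,0,0,0],
  gripper=[0,0,0,0,0,0,0,0,0,0,0,0],
)

```text
t: 11.85
position: [0.6284, -0.0104, 0.1311]
eef_rot: [180.0, -0.0, 0.2]
wrist_force: [0.9, 0.3, -0.5]
grip_width: 0.0855
```

Emit:
drive_tool(
  travel=[
    [0,0,0.04],
    [0,0,0.03],
    [0,0,0.02],
    [0,0,0.013],
    [0,0,0],
    [0,0,0],
  ],
  yaw=[0,0,0,0,0,0],
  gripper=[0,0,0,0,0.5,0.6],
)

```text
t: 12.45
position: [0.6292, -0.0105, 0.0297]
eef_rot: [180.0, -0.0, 0.2]
wrist_force: [-0.3, -0.6, -0.2]
grip_width: 0.0593
```

Run:
```python
from h import *
im,o=snap("wrist","w4"); print(o['position'],o['eef_rot'])
```

```text
[ 0.6292 -0.0105  0.0297] [179.9919  -0.0064   0.2125]
```

View pics/w4.png

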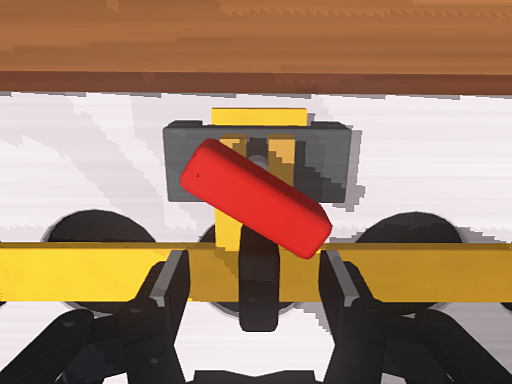

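The latched handle is at (255,195) and the grip block at (259,275) lies between the fingers. I'm closing and then sliding it out.

Emit:
drive_tool(
  travel=[
    [0,0,0],
    [0,0,0],
    [0,0,0],
    [0,0,0],
    [0,0,0],
    [-0.004,0,0],
    [-0.004,0,0],
    [-0.004,0,0],
    [0,0,0],
  ],
  yaw=[0,0,0,0,0,0,0,0,0],
  gripper=[1,1,1,1,1,1,1,1,1],
  squeeze=60,
)

```text
t: 13.4
position: [0.6173, -0.0105, 0.0303]
eef_rot: [180.0, -0.1, 0.2]
wrist_force: [0.6, -0.4, 7.7]
grip_width: 0.015
```

Emit:
drive_tool(
  travel=[
    [-0.006,0,0],
    [-0.006,0,0],
    [-0.006,0,0],
    [-0.006,0,0],
    [-0.006,0,0],
    [-0.005,0,0],
    [0,0,0],
    [0,0,-0.02],
    [0,0,-0.03],
    [0,0,-0.03],
    [0,0,-0.03],
    [0,0,0],
  ],
  yaw=[0,0,0,0,0,0,0,0,0,0,0,0],
  gripper=[1,1,1,1,1,1,1,1,1,1,1,1],
)

```text
t: 14.6
position: [0.5832, -0.0107, 0.1433]
eef_rot: [179.9, -0.3, 0.2]
wrist_force: [0.1, 0.7, -3.3]
grip_width: 0.0148
```

Run:
```python
from h import *
im,o=snap("wrist","w5"); print(o['position'],o['wrist_force']); snap("top","t5")
# mat pose
r=models.cut_out("top","mat"); m=r[0]['mask'].astype(np.uint8)
c=cv2.findContours(m,cv2.RETR_EXTERNAL,cv2.CHAIN_APPROX_NONE)[0]; c=max(c,key=len)[:,0,:]
X=plane_pts("top",c,0.005); print(cv2.minAreaRect(X[:,:2].astype(np.float32)))
```

```text
[ 0.5832 -0.0107  0.1433] [ 0.1085  0.694  -3.2905]
((0.46695566177368164, -0.39298954606056213), (0.28275787830352783, 0.2061171531677246), 5.346734523773193)
```

View pics/w5.png

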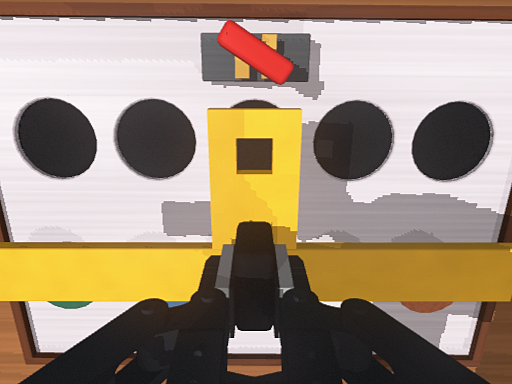

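View pics/t5.png

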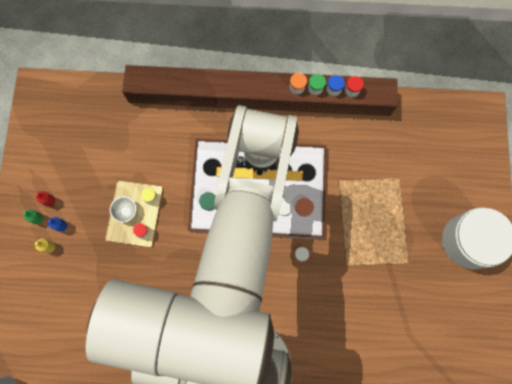

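The keeper hangs level from the gripper, its hole at (254,157), and all five pockets are free. I'm turning it 95° over the plate first, clear of the tall white cylinder at (480,238).

Emit:
drive_tool(
  travel=[
    [0,0,-0.01],
    [0,0,0],
    [0,0,0],
    [0,0,0],
    [0,0,0],
    [0,0,0],
    [0,0,0],
    [0,0,0],
    [0,0,0],
    [0,0,0],
    [0,0,0],
    [0,0,0],
  ],
  yaw=[-0.138,-0.138,-0.138,-0.138,-0.138,-0.138,-0.138,-0.138,-0.138,-0.138,-0.138,-0.138],
  gripper=[1,1,1,1,1,1,1,1,1,1,1,1],
)

```text
t: 15.95
position: [0.5812, -0.0105, 0.1475]
eef_rot: [-179.8, -0.0, 95.4]
wrist_force: [-1.1, 0.3, -3.4]
grip_width: 0.015
```

Run:
```python
from h import *
o=env.get_obs(); print(o['position'],o['eef_rot']); d=delta([0.468,-0.395,0.150]); print(d,d/11)
```

```text
[ 0.5812 -0.0105  0.1475] [-179.8361   -0.0349   95.4242]
[-0.3721 -0.1491 -0.0023] [-0.0338 -0.0136 -0.0002]
```

Emit:
drive_tool(
  travel=[
    [-0.034,-0.0136,0],
    [-0.034,-0.0136,0],
    [-0.034,-0.0136,0],
    [-0.034,-0.0136,0],
    [-0.034,-0.0136,0],
    [-0.034,-0.0136,0],
    [-0.034,-0.0136,0],
    [-0.034,-0.0136,0],
    [-0.034,-0.0136,0],
    [-0.034,-0.0136,0],
    [-0.032,-0.0136,0],
    [0,0,0],
  ],
  yaw=[0,0,0,0,0,0,0,0,0,0,0,0],
  gripper=[1,1,1,1,1,1,1,1,1,1,1,1],
)

```text
t: 17.15
position: [0.464, -0.3974, 0.1472]
eef_rot: [-179.9, -0.1, 94.9]
wrist_force: [1.4, 0.5, -3.5]
grip_width: 0.0153
```

Run:
```python
from h import *
im,o=snap("wrist","w6"); print(o['position'],o['eef_rot']); print(delta([0.468,-0.395,0.018])); print(ray("wrist",(256,160),0.14,o))
```

```text
[ 0.464  -0.3974  0.1472] [-179.866    -0.0777   94.9112]
[0.     0.0036 0.1292]
[ 0.4621 -0.3496  0.14  ]
```

View pics/w6.png

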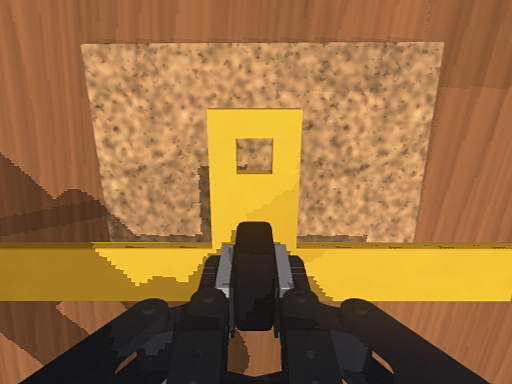

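Run:
```python
from h import *
a=ray("wrist",(82,44),0.005);b=ray("wrist",(444,42),0.005);print(a,b,np.linalg.norm(a-b))
u=(b-a)/np.linalg.norm(b-a);n=np.array([u[1],-u[0],0]);print(np.degrees(np.arctan2(u[1],u[0])),(a+b)/2+0.1*n,(a+b)/2-0.1*n)
```

```text
[ 0.3263 -0.3008  0.005 ] [ 0.5998 -0.2757  0.005 ] 0.2746305435213099
5.231477588264984 [ 0.4721 -0.3878  0.005 ] [ 0.4539 -0.1887  0.005 ]
```

Emit:
drive_tool(
  travel=[
    [0,0.0045,0.02],
    [0,0,0.03],
    [0,0,0.03],
    [0,0,0.02],
    [0,0,0.015],
    [0,0,0.008],
    [0,0,0.004],
    [0,0,0.002],
    [0,0,0],
    [0,0,0],
  ],
  yaw=[0,0,0,0,0,0,0,0,0,0],
  gripper=[1,1,1,1,1,1,1,1,1,1],
)

```text
t: 18.2
position: [0.4708, -0.3943, 0.0211]
eef_rot: [180.0, 0.1, 95.1]
wrist_force: [0.7, 0.4, -3.0]
grip_width: 0.0152
```

Emit:
drive_tool(
  travel=[
    [0,0,0.002],
    [0,0,0.001],
    [0,0,0.0005],
    [0,0,0],
    [0,0,0],
  ],
  yaw=[0,0,0,0,0],
  gripper=[1,1,1,1,1],
)

```text
t: 18.7
position: [0.4706, -0.3941, 0.0173]
eef_rot: [180.0, 0.0, 95.1]
wrist_force: [-2.7, 2.9, 5.7]
grip_width: 0.0153
```

Emit:
drive_tool(
  travel=[
    [0,0,0],
    [0,0,0],
    [0,0,0],
    [0,0,-0.02],
    [0,0,-0.04],
    [0,0,-0.04],
    [0,0,-0.04],
    [0,0,-0.04],
    [0,0,-0.04],
    [0,0,-0.02],
    [0,0,0],
  ],
  yaw=[0,0,0,0,0,0,0,0,0,0,0],
  gripper=[0,0,0,0,0,0,0,0,0,0,0],
  squeeze=20,
)

```text
t: 19.8
position: [0.4712, -0.3946, 0.2603]
eef_rot: [179.8, 0.2, 95.1]
wrist_force: [0.5, -0.2, 0.1]
grip_width: 0.0856
```

Run:
```python
from h import *
im,o=snap("wrist","w7"); print(o['position'],o['eef_rot']); d=delta([0.60,-0.0105,0.28]); print(d,d/11)
for q in ["keeper","mat","keeper_grip"]:
    r=models.landmark_of("wrist",q); print(q,[(round(d['p'],2),w("wrist",d['location'],o)) for d in r[:2]])
```

```text
[ 0.4712 -0.3946  0.2603] [179.8227   0.2359  95.1009]
[ 0.3708  0.1628 -0.0225] [ 0.0337  0.0148 -0.002 ]
keeper [(0.76, array([ 0.4712, -0.3921, -0.0002]))]
mat []
keeper_grip [(0.82, array([ 0.4696, -0.3937,  0.0261]))]
```

View pics/w7.png

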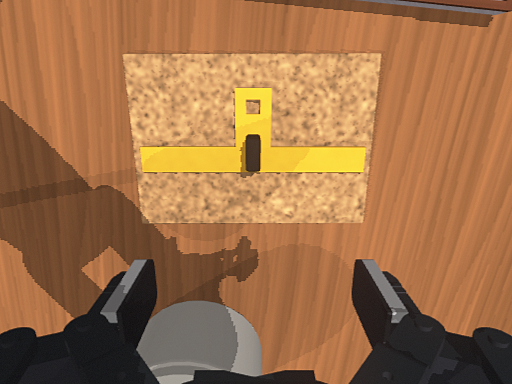

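The keeper lies flat and inside the mat: crossbar (141–365, 160), hole (253,106), mat (124–380, 53–222). Back to an overview of the plate.

Emit:
drive_tool(
  travel=[
    [0.034,0.0148,-0.002],
    [0.034,0.0148,-0.002],
    [0.034,0.0148,-0.002],
    [0.034,0.0148,-0.002],
    [0.034,0.0148,-0.002],
    [0.034,0.0148,-0.002],
    [0.034,0.0148,-0.002],
    [0.034,0.0148,-0.002],
    [0.034,0.0148,-0.002],
    [0.034,0.0148,-0.002],
    [0.034,0.0148,-0.002],
    [0,0,0],
  ],
  yaw=[0,0,0,0,0,0,0,0,0,0,0,0],
  gripper=[0,0,0,0,0,0,0,0,0,0,0,0],
)

```text
t: 21.2
position: [0.6, -0.0033, 0.2775]
eef_rot: [-179.9, -0.1, 95.3]
wrist_force: [0.1, 0.3, -1.0]
grip_width: 0.0851
```

Emit:
drive_tool(
  travel=[
    [0,0,0],
    [0,0,0],
    [0,0,0],
    [0,0,0],
    [0,0,0],
    [0,0,0],
    [0,0,0],
    [0,0,0],
    [0,0,0],
    [0,0,0],
    [0,0,0],
    [0,0,0],
  ],
  yaw=[0.138,0.138,0.138,0.138,0.138,0.138,0.138,0.138,0.138,0.138,0.138,0.138],
  gripper=[0.55,0.55,0.55,0.55,0.55,0.55,0.55,0.55,0.55,0.55,0.55,0.55],
)

```text
t: 22.4
position: [0.5991, -0.0075, 0.2776]
eef_rot: [-180.0, 0.1, -0.1]
wrist_force: [0.2, 0.3, 0.6]
grip_width: 0.0384
```

Run:
```python
from h import *
im,o=snap("wrist","w8"); print(o['position'],o['eef_rot'],o['grip_width'])
hsv=cv2.cvtColor(im,cv2.COLOR_RGB2HSV)
# pockets
m=(im.max(2)<70).astype(np.uint8); N,lab,st,ce=cv2.connectedComponentsWithStats(m); P=[]
for l in range(1,N):
    if 1200<st[l,4]<4000 and st[l,1]<230:
        vs,us=np.nonzero(lab==l); X=plane_pts("wrist",np.c_[us,vs],0.018,o)
        c,r=cv2.minEnclosingCircle(X[:,:2].astype(np.float32)); print("pocket",st[l],ce[l],c,r)
for q in ["blank_white","blank_blue","blank_clay","blank_green","blank_yellow"]:
    r=models.cut_out("wrist",q)
    for d in r[:3]:
        mk=d['mask']; vs,us=np.nonzero(mk)
        if len(us)<50: continue
        X=plane_pts("wrist",np.c_[us,vs],0.032,o); c,rr=cv2.minEnclosingCircle(X[:,:2].astype(np.float32))
        print(q,round(d['p'],2),(us.mean(),vs.mean()),im[mk].mean(0),c,rr)
```

```text
[ 0.5991 -0.0075  0.2776] [-179.9983    0.1025   -0.1291] 0.03842807029755539
pocket [  98  106   53   53 2158] [124.127  132.2396] (0.6206143498420715, 0.14349502325057983) 0.03088383749127388
pocket [ 165  106   52   53 2167] [190.5095 132.2649] (0.6203488111495972, 0.06645344197750092) 0.030730582773685455
pocket [ 231  106   53   53 2174] [256.7475 132.3487] (0.6201583743095398, -0.010849456302821636) 0.030880941078066826
pocket [ 297  106   53   54 2169] [323.0194 132.4915] (0.6198356747627258, -0.08758606761693954) 0.03082817979156971
pocket [ 364  106   52   53 2141] [389.3737 132.6488] (0.6196711659431458, -0.164342001080513) 0.03082829900085926
blank_white 0.58 (np.float64(321.8489087856743), np.float64(228.80246222719643)) [219.4163 213.7929 207.4191] (0.5032016634941101, -0.09050240367650986) 0.03196290135383606
blank_blue 0.89 (np.float64(198.09964412811388), np.float64(228.9317912218268)) [ 86.8387 112.8577 144.3345] (0.5026332139968872, 0.061648137867450714) 0.032194800674915314
blank_clay 0.71 (np.float64(376.39588967009195), np.float64(228.64954029204975)) [165.7382  
[... 245 characters left out ...]
773193
blank_green 0.65 (np.float64(499.8464223385689), np.float64(246.22687609075044)) [145.1222 106.9581  29.3508] (0.48020899295806885, -0.318123996257782) 0.023990150541067123
blank_green 0.64 (np.float64(151.30505709624796), np.float64(218.79934747145188)) [ 74.4959 112.9761  93.1207] (0.5178235769271851, 0.1178632378578186) 0.03188469260931015
blank_green 0.56 (np.float64(256.1444861632596), np.float64(152.39487490676476)) [178.2067 165.1888 166.0395] (0.562476396560669, -0.010049163363873959) 0.26005229353904724
blank_yellow 0.94 (np.float64(253.96333897349126), np.float64(223.19176536943036)) [235.1551 191.7823  68.2572] (0.5118276476860046, -0.006896079983562231) 0.03163658082485199
```

View pics/w8.png

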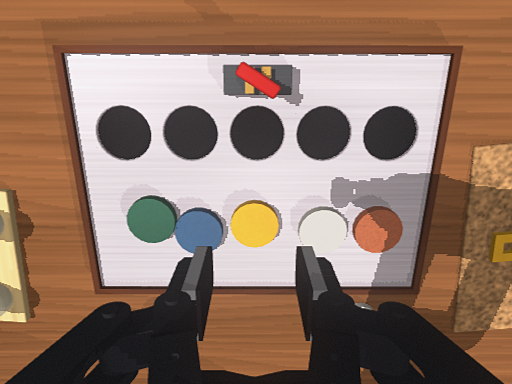

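One blank has already been knocked: green is now at (151,219), touching blue at (198,229). Yellow is at (254,223), white at (322,229) and clay at (377,229), and all five pockets are empty. I'm starting with clay into pocket 0, pushing it from behind with the two partly open fingers.

Emit:
drive_tool(
  travel=[
    [-0.034,0.037,0.02],
    [-0.034,0.037,0.03],
    [-0.034,0.037,0.03],
    [-0.035,0.038,0.03],
    [0,0,0.03],
    [0,0,0.04],
    [0,0,0.03],
    [0,0,0.02],
    [0,0,0.015],
    [0,0,0.008],
    [0,0,0],
    [0,0,0],
  ],
  yaw=[0,0,0,0,0,0,0,0,0,0,0,0],
  gripper=[0.55,0.55,0.55,0.55,0.55,0.55,0.55,0.55,0.55,0.55,0.55,0.55],
)

```text
t: 23.9
position: [0.4814, -0.1368, 0.0416]
eef_rot: [180.0, -0.0, 0.3]
wrist_force: [0.4, -0.4, 0.2]
grip_width: 0.0386
```

Run:
```python
from h import *
im,o=snap("wrist","w9"); print(o['position'],o['eef_rot'],o['grip_width'])
```

```text
[ 0.4814 -0.1368  0.0416] [179.9777  -0.0335   0.2648] 0.03855716706995407
```

View pics/w9.png

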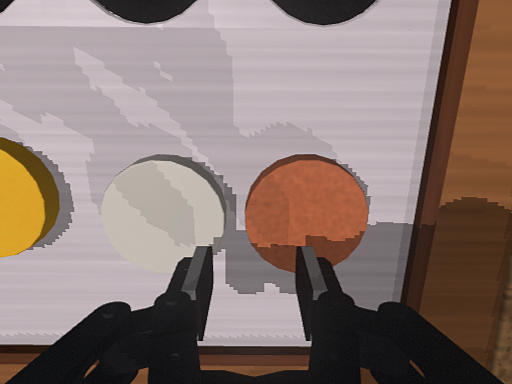

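Clay is at (307,213) and white at (163,213). The rows were cut short at the 50 mm limit, so the tool is still above the blanks. Correcting from here.

```bash
cat >> h.py <<'E'
COL={"clay":lambda h,s,v:((h<14)|(h>172))&(s>110)&(v>60),"yellow":lambda h,s,v:(h>18)&(h<32)&(s>130)&(v>100),
"blue":lambda h,s,v:(h>95)&(h<118)&(s>80)&(v>50),"green":lambda h,s,v:(h>65)&(h<92)&(s>60)&(v>40)}
def blanks(im,o,ztop=0.032,roi=None):
    hsv=cv2.cvtColor(im,cv2.COLOR_RGB2HSV).astype(int); out={}
    for k,f in COL.items():
        m=f(hsv[...,0],hsv[...,1],hsv[...,2]).astype(np.uint8); m=cv2.morphologyEx(m,cv2.MORPH_OPEN,np.ones((3,3)))
        N,lab,st,ce=cv2.connectedComponentsWithStats(m)
        for l in range(1,N):
            if st[l,4]<600: continue
            vs,us=np.nonzero(lab==l); X=plane_pts("wrist",np.c_[us,vs],ztop,o); c,r=cv2.minEnclosingCircle(X[:,:2].astype(np.float32))
            if 0.026<r<0.036: print(k,np.round(ce[l]),np.round(c,4),round(r,4))
E
python3 - <<'E'
from h import *
im,o=snap("wrist","w9b"); blanks(im,o); print(ray("wrist",(307,213),.032),ray("wrist",(163,213),.032))
E
```

```text
clay [305. 211.] [ 0.5025 -0.161 ] 0.0305
clay [254. 363.] [ 0.4151 -0.1369] 0.0307
yellow [ 19. 208.] [ 0.5072 -0.0177] 0.0279
[ 0.5042 -0.1615  0.032 ] [ 0.504  -0.0935  0.032 ]
```

Emit:
drive_tool(
  travel=[
    [-0.018,0.024,0],
    [0,0,0.01],
    [0,0,0.008],
    [0,0,0.003],
    [0,0,0],
    [0,0,0],
  ],
  yaw=[0,0,0,0,0,0],
  gripper=[0.55,0.55,0.55,0.55,0.55,0.55],
)

```text
t: 24.6
position: [0.4635, -0.1605, 0.0201]
eef_rot: [180.0, 0.0, 0.2]
wrist_force: [0.3, -0.0, -0.3]
grip_width: 0.038
```

Run:
```python
from h import *
im,o=snap("wrist","w10"); snap("side","s10");print(o['position'],o['wrist_force'])
```

```text
[ 0.4635 -0.1605  0.0201] [ 0.3213 -0.0456 -0.3442]
```

View pics/w10.png

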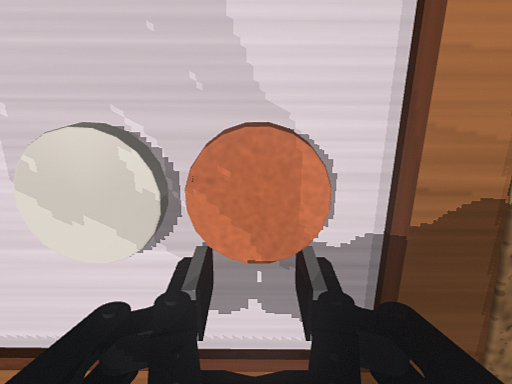

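View pics/s10.png

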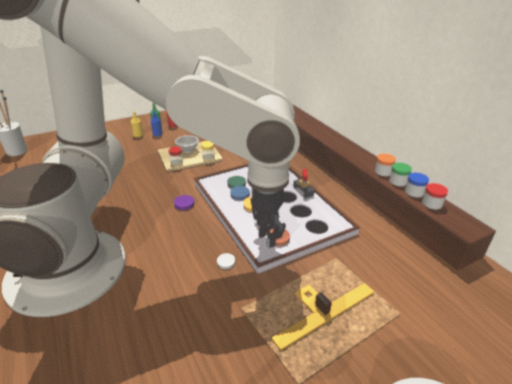

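Emit:
drive_tool(
  travel=[
    [0.004,0,0],
    [0.004,0,0],
    [0.004,0,0],
    [0.006,0.0005,0],
    [0.008,0.0005,0],
    [0.01,0.0005,0],
    [0.01,0.001,0],
    [0.01,0.001,0],
    [0.01,0.001,0],
    [0.008,0.0005,0],
    [0.004,0,0],
    [0,0,0],
  ],
  yaw=[0,0,0,0,0,0,0,0,0,0,0,0],
  gripper=[0.55,0.55,0.55,0.55,0.55,0.55,0.55,0.55,0.55,0.55,0.55,0.55],
)

```text
t: 25.9
position: [0.5416, -0.1655, 0.0198]
eef_rot: [180.0, 0.0, 0.2]
wrist_force: [0.8, -0.2, -0.4]
grip_width: 0.0386
```

Run:
```python
from h import *
im,o=snap("wrist","w11"); print(o['position'],o['wrist_force']); blanks(im,o)
```

```text
[ 0.5416 -0.1655  0.0198] [ 0.8149 -0.1568 -0.4329]
clay [254. 195.] [ 0.5791 -0.1649] 0.03
```

View pics/w11.png

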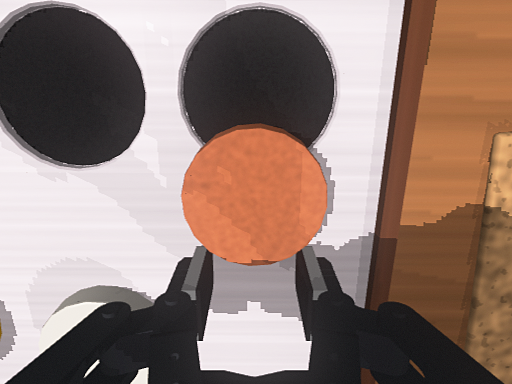

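Clay is held centrally at (254,195), the pocket is dead ahead at (258,80).

```bash
cat >> h.py <<'E'
def pockets(im,o):
    m=(im.max(2)<75).astype(np.uint8); N,lab,st,ce=cv2.connectedComponentsWithStats(m)
    for l in range(1,N):
        if st[l,4]>1500 and st[l,1]<200:
            vs,us=np.nonzero(lab==l); X=plane_pts("wrist",np.c_[us,vs],0.018,o)
            c,r=cv2.minEnclosingCircle(X[:,:2].astype(np.float32)); print("pocket",np.round(ce[l]),np.round(c,4),round(r,4))
E
python3 - <<'E'
from h import *
o=env.get_obs(); im=cv2.imread("pics/w11.png")[:,:,::-1]; pockets(im,o)
E
```

```text
pocket [264. 331.] [ 0.52   -0.1652] 0.1438
pocket [70. 86.] [ 0.619  -0.0918] 0.0303
pocket [259.  76.] [ 0.6187 -0.1664] 0.0302
```

Emit:
drive_tool(
  travel=[
    [0.006,0.0005,0],
    [0.008,0.0005,0],
    [0.008,0,0],
    [0.006,0,0],
    [0.003,0,0],
    [0.003,0,0],
    [0,0,0],
  ],
  yaw=[0,0,0,0,0,0,0],
  gripper=[0.55,0.55,0.55,0.55,0.55,0.55,0.55],
)

```text
t: 26.65
position: [0.5755, -0.1663, 0.0199]
eef_rot: [180.0, 0.0, 0.2]
wrist_force: [-0.6, 0.9, -1.0]
grip_width: 0.0386
```

Emit:
drive_tool(
  travel=[
    [0.002,0,0],
    [0.001,0,0],
    [0.001,0,0],
    [0,0,0],
  ],
  yaw=[0,0,0,0],
  gripper=[0.55,0.55,0.55,0.55],
)

```text
t: 27.05
position: [0.5793, -0.1664, 0.02]
eef_rot: [180.0, -0.0, 0.2]
wrist_force: [0.3, 0.8, -0.7]
grip_width: 0.0381
```

Run:
```python
from h import *
im,o=snap("wrist","w12"); print(o['position'],o['wrist_force']); blanks(im,o)
```

```text
[ 0.5793 -0.1664  0.02  ] [ 0.3413  0.7593 -0.6897]
clay [254. 196.] [ 0.616  -0.1658] 0.0298
```

View pics/w12.png

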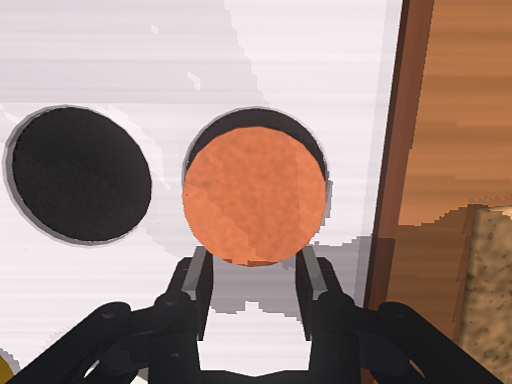

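Emit:
drive_tool(
  travel=[
    [0.001,0,0],
    [0.001,0,0],
    [0.001,0,0],
    [0,0,0],
  ],
  yaw=[0,0,0,0],
  gripper=[0.55,0.55,0.55,0.55],
)

```text
t: 27.5
position: [0.5824, -0.1663, 0.0199]
eef_rot: [180.0, 0.0, 0.2]
wrist_force: [0.2, -0.5, 0.1]
grip_width: 0.0383
```

Run:
```python
from h import *
im,o=snap("wrist","w13"); print(o['position'],o['wrist_force']); blanks(im,o)
```

```text
[ 0.5824 -0.1663  0.0199] [ 0.2455 -0.5038  0.1005]
clay [254. 192.] [ 0.6209 -0.1655] 0.0289
```

View pics/w13.png

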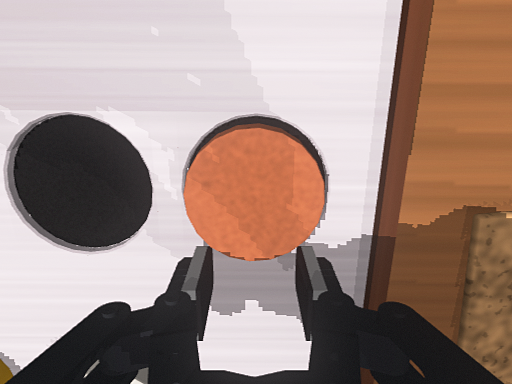

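Clay has dropped into pocket 0: its apparent radius fell from 29.8 to 28.9 mm, with an even gap at (254,122). Next is white into pocket 1.

Emit:
drive_tool(
  travel=[
    [-0.008,0,0],
    [-0.007,0,-0.01],
    [0,0,-0.03],
    [-0.025,-0.018,0],
    [-0.025,-0.018,0],
    [-0.025,-0.018,0],
    [-0.029,-0.019,0],
    [0,0,0.02],
    [0,0,0.012],
    [0,0,0],
    [0,0,0],
  ],
  yaw=[0,0,0,0,0,0,0,0,0,0,0],
  gripper=[0.55,0.55,0.55,0.55,0.55,0.55,0.55,0.55,0.55,0.55,0.55],
)

```text
t: 28.65
position: [0.4632, -0.0941, 0.0282]
eef_rot: [-180.0, 0.0, 0.2]
wrist_force: [0.7, 0.0, 0.3]
grip_width: 0.0384
```

Run:
```python
from h import *
im,o=snap("wrist","w14"); print(o['position'],o['wrist_force']); blanks(im,o)
```

```text
[ 0.4632 -0.0941  0.0282] [0.7267 0.0354 0.3164]
clay [253. 359.] [ 0.4133 -0.0938] 0.0284
yellow [ 55. 169.] [ 0.5089 -0.0088] 0.0293
```

View pics/w14.png

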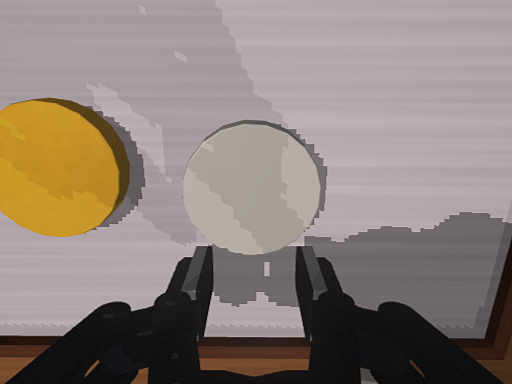

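White is centred between the fingers at (252,187).

Emit:
drive_tool(
  travel=[
    [0.002,0,0.008],
    [0.004,0,0],
    [0.004,0,0],
    [0.006,-0.0005,0],
    [0.01,-0.0005,0],
    [0.014,-0.001,0],
    [0.014,-0.001,0],
    [0.014,-0.001,0],
    [0.014,-0.001,0],
    [0.012,0,0],
    [0.01,0,0],
    [0.008,0,0],
  ],
  yaw=[0,0,0,0,0,0,0,0,0,0,0,0],
  gripper=[0.55,0.55,0.55,0.55,0.55,0.55,0.55,0.55,0.55,0.55,0.55,0.55],
)

```text
t: 29.9
position: [0.5757, -0.0883, 0.0199]
eef_rot: [180.0, 0.0, 0.2]
wrist_force: [-2.3, -0.0, 0.6]
grip_width: 0.0387
```

Run:
```python
from h import *
im,o=snap("wrist","w15"); print(o['position'],o['wrist_force']); blanks(im,o); pockets(im,o)
```

```text
[ 0.5757 -0.0883  0.0199] [-2.345  -0.0156  0.5975]
clay [438. 177.] [ 0.6205 -0.1592] 0.0305
pocket [95. 36.] [ 0.6753 -0.0181] 0.0308
pocket [ 80. 166.] [ 0.6211 -0.0137] 0.0303
pocket [258. 126.] [ 0.6214 -0.0883] 0.0303
```

View pics/w15.png

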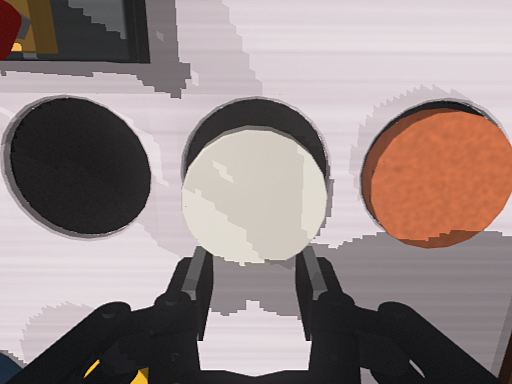

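Emit:
drive_tool(
  travel=[
    [0.002,0,0],
    [0.002,0,0],
    [0.001,0,0],
    [0.001,0,0],
    [0.001,0,0],
    [0,0,0],
  ],
  yaw=[0,0,0,0,0,0],
  gripper=[0.55,0.55,0.55,0.55,0.55,0.55],
)

```text
t: 30.55
position: [0.582, -0.0884, 0.02]
eef_rot: [180.0, -0.0, 0.2]
wrist_force: [-0.6, -0.3, 0.3]
grip_width: 0.0386
```

Run:
```python
from h import *
im,o=snap("wrist","w16"); print(o['position'],o['wrist_force'])
```

```text
[ 0.582  -0.0884  0.02  ] [-0.5745 -0.2855  0.3339]
```

View pics/w16.png

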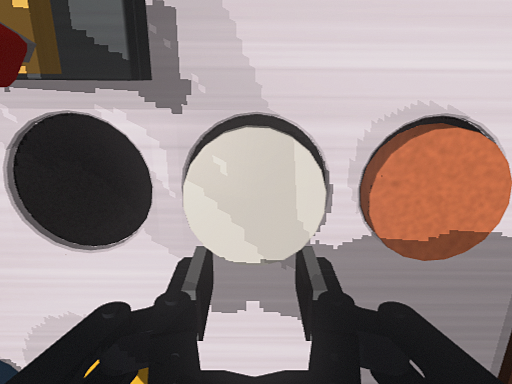

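Emit:
drive_tool(
  travel=[
    [0.001,0,0],
    [0.0005,0,0],
    [0,0,0],
  ],
  yaw=[0,0,0],
  gripper=[0.55,0.55,0.55],
)

```text
t: 30.9
position: [0.5835, -0.0883, 0.0199]
eef_rot: [180.0, 0.0, 0.2]
wrist_force: [0.2, 0.1, 0.2]
grip_width: 0.0386
```

Run:
```python
from h import *
im,o=snap("wrist","w17"); print(o['position'],o['wrist_force'])
a=cv2.imread("pics/w13.png")[90:280,150:360]; b=cv2.imread("pics/w16.png")[90:280,150:360];c=cv2.imread("pics/w17.png")[90:280,150:360]
cv2.imwrite("pics/c17.png",np.hstack([a,b,c]))
```

```text
[ 0.5835 -0.0883  0.0199] [0.22   0.1063 0.1912]
```

View pics/c17.png

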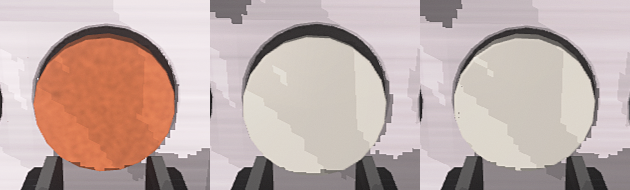

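White in pocket 1 now looks the same as the seated clay. Next is yellow into pocket 2.

Emit:
drive_tool(
  travel=[
    [-0.008,0,0],
    [-0.007,0,-0.01],
    [0,0,-0.03],
    [-0.025,-0.02,0],
    [-0.025,-0.02,0],
    [-0.025,-0.02,0],
    [-0.027,-0.02,0],
    [0,0,0.02],
    [0,0,0.008],
    [0,0,0],
    [0,0,0],
  ],
  yaw=[0,0,0,0,0,0,0,0,0,0,0],
  gripper=[0.55,0.55,0.55,0.55,0.55,0.55,0.55,0.55,0.55,0.55,0.55],
)

```text
t: 32.05
position: [0.4665, -0.0092, 0.0325]
eef_rot: [180.0, -0.0, 0.2]
wrist_force: [-0.7, 0.1, 0.7]
grip_width: 0.0387
```

Run:
```python
from h import *
im,o=snap("wrist","w18"); print(o['position'],o['wrist_force']); blanks(im,o)
```

```text
[ 0.4665 -0.0092  0.0325] [-0.6953  0.0811  0.7039]
clay [254. 358.] [ 0.4125 -0.0089] 0.0296
yellow [251. 173.] [ 0.5093 -0.0072] 0.0295
blue [ 93. 194.] [0.5008 0.0607] 0.0307
```

View pics/w18.png

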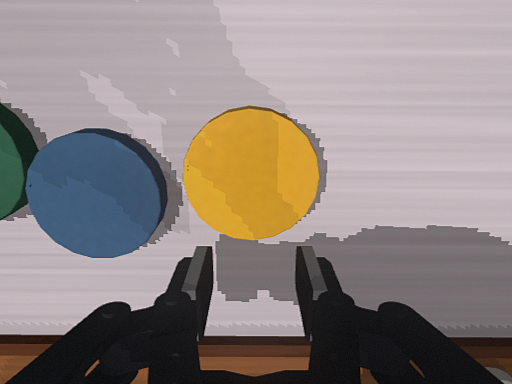

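Yellow is at (251,173), just off centre between the fingers. Pushing.

Emit:
drive_tool(
  travel=[
    [0.0,-0.001,0.0125],
    [0.004,0,0],
    [0.004,0,0],
    [0.006,0,0],
    [0.01,0.0005,0],
    [0.014,0.0005,0],
    [0.014,0.0005,0],
    [0.014,0.0005,0],
    [0.014,0,0],
    [0.012,0,0],
    [0.01,0,0],
    [0.008,0,0],
  ],
  yaw=[0,0,0,0,0,0,0,0,0,0,0,0],
  gripper=[0.55,0.55,0.55,0.55,0.55,0.55,0.55,0.55,0.55,0.55,0.55,0.55],
)

```text
t: 33.3
position: [0.577, -0.0093, 0.0194]
eef_rot: [180.0, 0.0, 0.2]
wrist_force: [-1.8, 0.2, 1.4]
grip_width: 0.0385
```

Run:
```python
from h import *
im,o=snap("wrist","w19"); print(o['position'],o['wrist_force']); blanks(im,o); pockets(im,o)
```

```text
[ 0.577  -0.0093  0.0194] [-1.8231  0.178   1.3738]
yellow [254. 197.] [ 0.6136 -0.0086] 0.03
pocket [ 82. 168.] [0.6212 0.0647] 0.0303
pocket [264. 128.] [ 0.6213 -0.0104] 0.0302
```

View pics/w19.png

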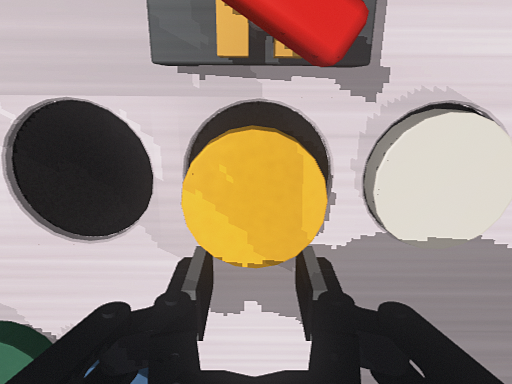

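Emit:
drive_tool(
  travel=[
    [0.001,0.0006,0],
    [0.002,0.0006,0],
    [0.001,0,0],
    [0.001,0,0],
    [0.001,0,0],
    [0.0008,0,0],
    [0,0,0],
  ],
  yaw=[0,0,0,0,0,0,0],
  gripper=[0.55,0.55,0.55,0.55,0.55,0.55,0.55],
)

```text
t: 34.05
position: [0.583, -0.0105, 0.0195]
eef_rot: [180.0, -0.0, 0.2]
wrist_force: [0.1, 0.3, -0.3]
grip_width: 0.0383
```

Run:
```python
from h import *
im,o=snap("wrist","w20"); print(o['position'],o['wrist_force']); blanks(im,o)
a=cv2.imread("pics/w13.png")[90:280,150:360]; b=cv2.imread("pics/w17.png")[90:280,150:360];c=cv2.imread("pics/w20.png")[90:280,150:360]
cv2.imwrite("pics/c20.png",np.hstack([a,b,c]))
```

```text
[ 0.583  -0.0105  0.0195] [ 0.1302  0.3222 -0.2765]
clay [286.  37.] [ 0.6825 -0.0149] 0.0318
yellow [254. 193.] [ 0.6216 -0.0099] 0.0289
```

View pics/c20.png

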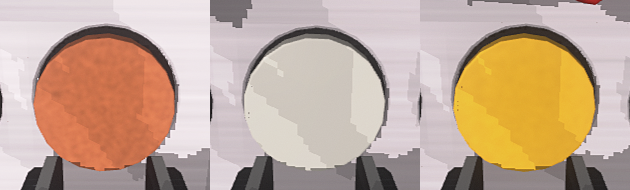

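Yellow is seated, with radius 28.9 mm. Blue is next, but green sits close beside it, so I'll narrow the fingers and drift blue slightly away from green at first.

Emit:
drive_tool(
  travel=[
    [-0.008,0,0],
    [-0.007,0,-0.01],
    [0,0,-0.03],
    [-0.028,-0.018,0],
    [-0.028,-0.018,0],
    [-0.028,-0.018,0],
    [-0.03,-0.017,0],
    [0,0,0.02],
    [0,0,0.008],
    [0,0,0],
    [0,0,0],
  ],
  yaw=[0,0,0,0,0,0,0,0,0,0,0],
  gripper=[0.55,0.55,0.55,0.72,0.72,0.72,0.72,0.72,0.72,0.72,0.72],
)

```text
t: 35.2
position: [0.4541, 0.0597, 0.0319]
eef_rot: [180.0, -0.0, 0.2]
wrist_force: [0.3, 0.8, -0.1]
grip_width: 0.0236
```

Run:
```python
from h import *
im,o=snap("wrist","w21"); print(o['position'],o['wrist_force'],o['grip_width']); blanks(im,o)
```

```text
[0.4541 0.0597 0.0319] [ 0.2538  0.8159 -0.1092] 0.02361084934209266
clay [ 32. 347.] [0.4017 0.1681] 0.0327
blue [248. 168.] [0.4994 0.0628] 0.0294
green [110. 130.] [0.5147 0.1179] 0.0303
```

View pics/w21.png

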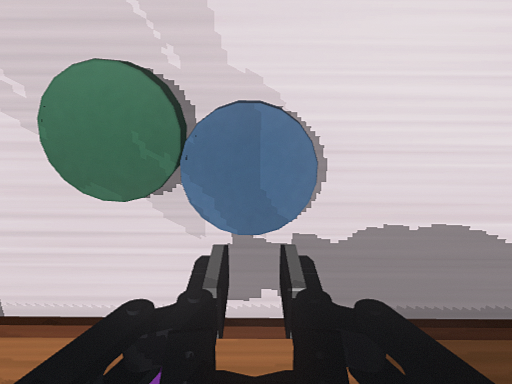

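Emit:
drive_tool(
  travel=[
    [0.0,-0.003,0.011],
    [0.004,0,0],
    [0.004,0.001,0],
    [0.006,0.0015,0],
    [0.008,0.002,0],
    [0.01,0.0025,0],
    [0.012,0,0],
    [0.012,-0.001,0],
    [0.012,-0.002,0],
    [0.012,-0.002,0],
    [0.01,-0.002,0],
    [0,0,0],
  ],
  yaw=[0,0,0,0,0,0,0,0,0,0,0,0],
  gripper=[0.72,0.72,0.72,0.72,0.72,0.72,0.72,0.72,0.72,0.72,0.72,0.72],
)

```text
t: 36.45
position: [0.5449, 0.0636, 0.0203]
eef_rot: [180.0, -0.0, 0.2]
wrist_force: [-0.5, -0.5, 0.5]
grip_width: 0.0244
```

Run:
```python
from h import *
im,o=snap("wrist","w22"); print(o['position'],o['wrist_force'],o['grip_width']); blanks(im,o);pockets(im,o)
```

```text
[0.5449 0.0636 0.0203] [-0.5017 -0.4721  0.479 ] 0.024420015390173078
yellow [441.  99.] [ 0.6183 -0.0039] 0.0297
blue [253. 182.] [0.5873 0.0647] 0.0299
green [118. 295.] [0.5273 0.1213] 0.0306
pocket [63. 92.] [0.6204 0.1423] 0.0302
pocket [245.  76.] [0.6202 0.0674] 0.0302
```

View pics/w22.png

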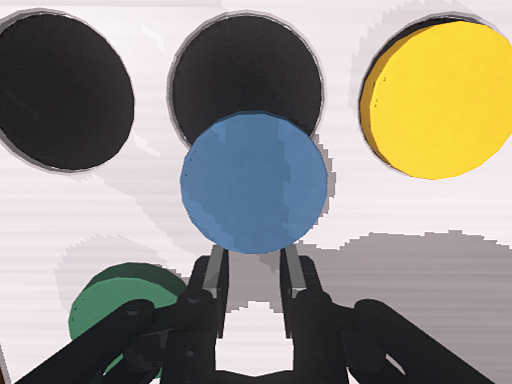

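Emit:
drive_tool(
  travel=[
    [0.006,-0.0015,0],
    [0.008,-0.0015,0],
    [0.006,-0.0008,0],
    [0.004,0,0],
    [0.002,0,0],
    [0.002,0,0],
    [0.001,0,0],
    [0.001,0,0],
    [0.001,0,0],
    [0.001,0,0],
    [0,0,0],
  ],
  yaw=[0,0,0,0,0,0,0,0,0,0,0],
  gripper=[0.72,0.72,0.72,0.72,0.72,0.72,0.72,0.72,0.72,0.72,0.72],
)

```text
t: 37.6
position: [0.5757, 0.0672, 0.0204]
eef_rot: [180.0, -0.0, 0.2]
wrist_force: [0.1, -0.7, -0.2]
grip_width: 0.0242
```

Run:
```python
from h import *
im,o=snap("wrist","w23"); print(o['position'],o['wrist_force'],o['grip_width']); blanks(im,o);pockets(im,o)
```

```text
[0.5757 0.0672 0.0204] [ 0.0719 -0.7184 -0.1725] 0.024211639930726624
yellow [437. 175.] [ 0.6216 -0.0038] 0.0304
blue [254. 185.] [0.6169 0.0681] 0.0295
pocket [399.  39.] [ 0.6755 -0.0034] 0.0308
pocket [ 79. 164.] [0.6215 0.1424] 0.0303
pocket [257. 118.] [0.625  0.0674] 0.0298
```

View pics/w23.png

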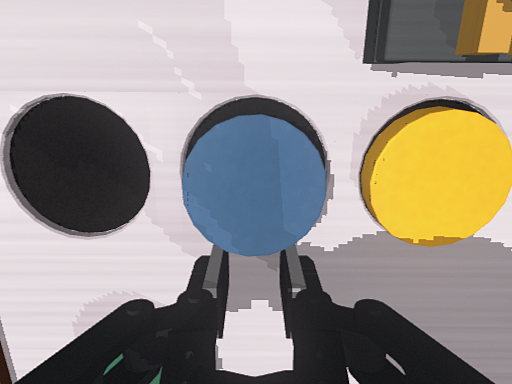

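Emit:
drive_tool(
  travel=[
    [0.001,0,0],
    [0.001,0,0],
    [0.001,0,0],
    [0,0,0],
  ],
  yaw=[0,0,0,0],
  gripper=[0.72,0.72,0.72,0.72],
)

```text
t: 38.05
position: [0.5788, 0.0672, 0.0204]
eef_rot: [180.0, 0.0, 0.2]
wrist_force: [-0.2, 0.4, 0.1]
grip_width: 0.024
```

Run:
```python
from h import *
im,o=snap("wrist","w24"); print(o['position'],o['wrist_force'],o['grip_width']); blanks(im,o)
```

```text
[0.5788 0.0672 0.0204] [-0.2406  0.4316  0.0987] 0.02395288305664903
yellow [436. 182.] [ 0.6215 -0.0036] 0.0305
blue [254. 182.] [0.6213 0.0681] 0.0286
```

View pics/w24.png

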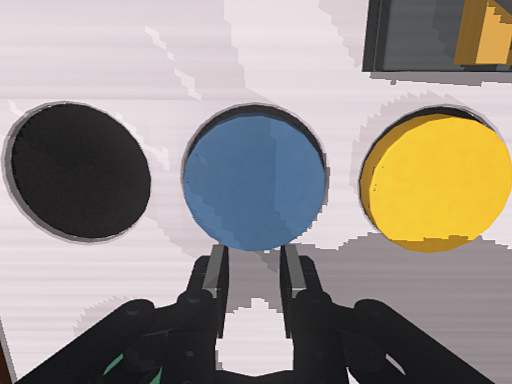

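Blue is seated, with radius 28.6 mm. The last blank is green, into pocket 4.

Emit:
drive_tool(
  travel=[
    [-0.008,0,0],
    [-0.007,0,-0.01],
    [0,0,-0.03],
    [-0.028,-0.018,0],
    [-0.028,-0.018,0],
    [-0.026,-0.016,0],
    [0,0,0.02],
    [0,0,0.008],
    [0,0,0],
    [0,0,0],
  ],
  yaw=[0,0,0,0,0,0,0,0,0,0],
  gripper=[0.72,0.72,0.72,0.55,0.55,0.55,0.55,0.55,0.55,0.55],
)

```text
t: 39.1
position: [0.4818, 0.1186, 0.0329]
eef_rot: [180.0, -0.0, 0.2]
wrist_force: [-0.3, -0.3, 0.5]
grip_width: 0.0384
```

Run:
```python
from h import *
im,o=snap("wrist","w25"); print(o['position'],o['wrist_force'],o['grip_width']); blanks(im,o)
```

```text
[0.4818 0.1186 0.0329] [-0.2947 -0.2991  0.4982] 0.03838707839868088
clay [254. 369.] [0.4205 0.119 ] 0.0282
green [250. 192.] [0.5163 0.121 ] 0.0294
```

View pics/w25.png

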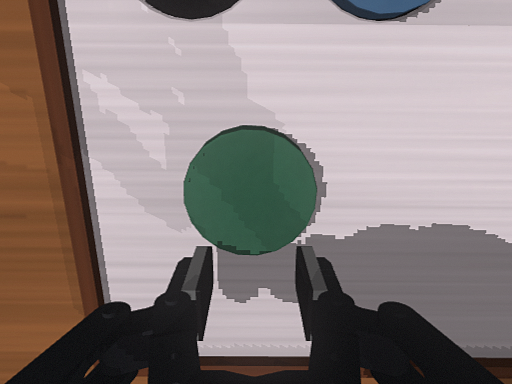

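Green is closer than estimated: its centre is at (250,192), or x = 0.516. I'm backing off before lowering.

Emit:
drive_tool(
  travel=[
    [-0.01,-0.001,0],
    [0,0,0.008],
    [0,0,0.005],
    [0.004,0,0],
    [0.004,0,0],
    [0.006,-0.001,0],
    [0.01,-0.003,0],
    [0.012,-0.003,0],
    [0.012,-0.004,0],
    [0.012,-0.004,0],
    [0.01,-0.003,0],
    [0,0,0],
  ],
  yaw=[0,0,0,0,0,0,0,0,0,0,0,0],
  gripper=[0.55,0.55,0.55,0.55,0.55,0.55,0.55,0.55,0.55,0.55,0.55,0.55],
)

```text
t: 40.35
position: [0.5427, 0.1385, 0.0193]
eef_rot: [180.0, -0.0, 0.2]
wrist_force: [-0.2, -0.3, -0.1]
grip_width: 0.0384
```

Run:
```python
from h import *
im,o=snap("wrist","w26"); print(o['position'],o['wrist_force'],o['grip_width']); blanks(im,o);pockets(im,o)
```

```text
[0.5427 0.1385 0.0193] [-0.2195 -0.3488 -0.0761] 0.03841778343144229
blue [436.  93.] [0.6187 0.0736] 0.0297
green [253. 193.] [0.5808 0.1394] 0.0299
pocket [244. 329.] [0.5233 0.1387] 0.1438
pocket [238.  77.] [0.6172 0.1424] 0.0344
```

View pics/w26.png

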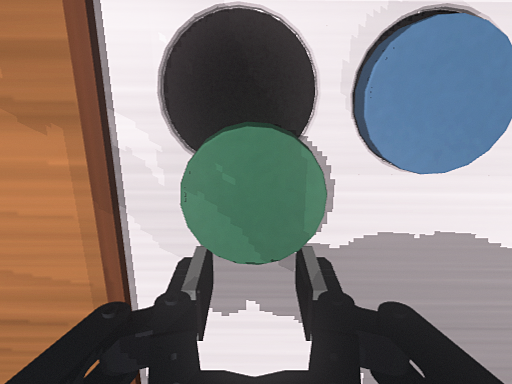

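Emit:
drive_tool(
  travel=[
    [0.006,-0.0012,0],
    [0.008,-0.002,0],
    [0.008,-0.002,0],
    [0.005,-0.001,0],
    [0.003,-0.0004,0],
    [0.002,0,0],
    [0.002,0,0],
    [0.002,0,0],
    [0.001,0,0],
    [0.001,0,0],
    [0,0,0],
  ],
  yaw=[0,0,0,0,0,0,0,0,0,0,0],
  gripper=[0.55,0.55,0.55,0.55,0.55,0.55,0.55,0.55,0.55,0.55,0.55],
)

```text
t: 41.5
position: [0.5795, 0.1448, 0.0195]
eef_rot: [180.0, -0.0, 0.2]
wrist_force: [-0.1, 1.2, 0.7]
grip_width: 0.0385
```

Run:
```python
from h import *
im,o=snap("wrist","w27"); print(o['position'],o['wrist_force'],o['grip_width']); blanks(im,o);pockets(im,o)
```

```text
[0.5795 0.1448 0.0195] [-0.1225  1.1968  0.7314] 0.03854522083256501
blue [436. 183.] [0.622  0.0743] 0.0304
green [254. 197.] [0.616  0.1457] 0.0299
pocket [246. 330.] [0.5574 0.1453] 0.1434
pocket [254. 129.] [0.6237 0.1455] 0.0299
```

View pics/w27.png

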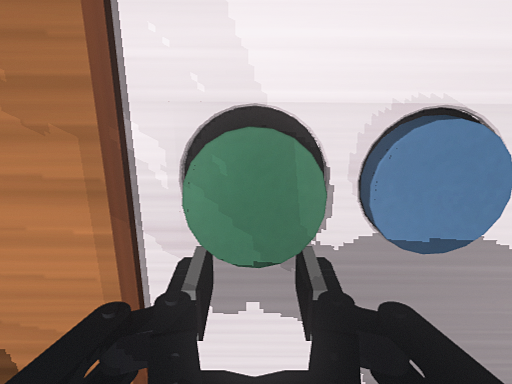

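Emit:
drive_tool(
  travel=[
    [0.001,0,0],
    [0.001,0,0],
    [0.001,0,0],
    [0.0005,0,0],
    [0,0,0],
  ],
  yaw=[0,0,0,0,0],
  gripper=[0.55,0.55,0.55,0.55,0.55],
)

```text
t: 42.05
position: [0.5829, 0.1449, 0.0194]
eef_rot: [180.0, 0.0, 0.2]
wrist_force: [0.7, -0.2, 0.0]
grip_width: 0.0389
```

Run:
```python
from h import *
im,o=snap("wrist","w28"); print(o['position'],o['wrist_force'],o['grip_width']); blanks(im,o)
```

```text
[0.5829 0.1449 0.0194] [ 0.7312 -0.165   0.0151] 0.03888442495418436
blue [435. 191.] [0.6226 0.0742] 0.0305
green [254. 196.] [0.6197 0.1455] 0.0294
```

View pics/w28.png

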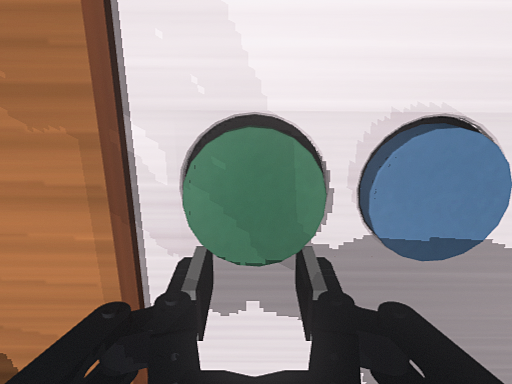

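Radius is 29.4 mm, so it is not quite down yet. One more small step.

Emit:
drive_tool(
  travel=[
    [0.0008,0,0],
    [0.0007,0,0],
    [0,0,0],
  ],
  yaw=[0,0,0],
  gripper=[0.55,0.55,0.55],
)

```text
t: 42.4
position: [0.5845, 0.1449, 0.0194]
eef_rot: [180.0, -0.0, 0.2]
wrist_force: [-0.2, 0.5, -0.3]
grip_width: 0.0384
```

Run:
```python
from h import *
im,o=snap("wrist","w29"); print(o['position'],o['wrist_force'],o['grip_width']); blanks(im,o)
```

```text
[0.5845 0.1449 0.0194] [-0.1806  0.5395 -0.2556] 0.038440093333196
blue [435. 194.] [0.6226 0.0743] 0.0306
green [254. 194.] [0.6226 0.1452] 0.0284
```

Green has dropped, with radius 28.4 mm. Backing off to an overview above the handle.

Emit:
drive_tool(
  travel=[
    [-0.008,0,0],
    [-0.007,0,-0.01],
    [0,0,-0.04],
    [0,0,-0.045],
    [0,0,-0.045],
    [0,0,-0.045],
    [0.02,0.03,-0.02],
    [0.02,0.03,0],
    [0.02,0.03,0],
    [0.02,0.03,0],
    [0.02,0.035,0],
    [0,0,0],
  ],
  yaw=[0,0,0,0,0,0,0,0,0,0,0,0],
  gripper=[0.55,0.55,0.55,0.55,0,0,0,0,0,0,0,0],
  squeeze=60,
)

```text
t: 43.65
position: [0.6707, -0.0137, 0.2244]
eef_rot: [179.9, 0.0, 0.0]
wrist_force: [0.1, 0.4, 0.2]
grip_width: 0.0853
```

Run:
```python
from h import *
im,o=snap("wrist","w30"); print(o['position'],o['eef_rot']); blanks(im,o,0.027)
m=((im[...,0]>150)&(im[...,1]<90)&(im[...,2]<90)).astype(np.uint8); m[200:]=0
vs,us=np.nonzero(m); X=plane_pts("wrist",np.c_[us,vs],0.087,o)
r=cv2.minAreaRect(X[:,:2].astype(np.float32)); print("handle",r)
snap("top","t30"); snap("side","s30")
```

```text
[ 0.6707 -0.0137  0.2244] [179.9418   0.0187   0.0263]
clay [251. 168.] [ 0.6664 -0.0111] 0.0271
clay [395. 209.] [ 0.6203 -0.1621] 0.0324
yellow [251. 210.] [ 0.6204 -0.0104] 0.0305
blue [178. 210.] [0.62  0.067] 0.0296
green [105. 209.] [0.6214 0.1437] 0.0301
handle ((0.6802355051040649, -0.010760016739368439), (0.0424894243478775, 0.012641366571187973), 57.93213653564453)
```

View pics/w30.png

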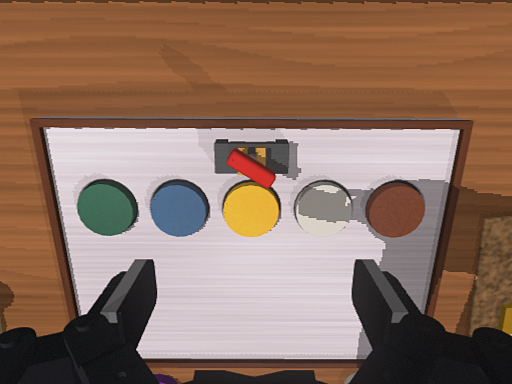

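View pics/s30.png

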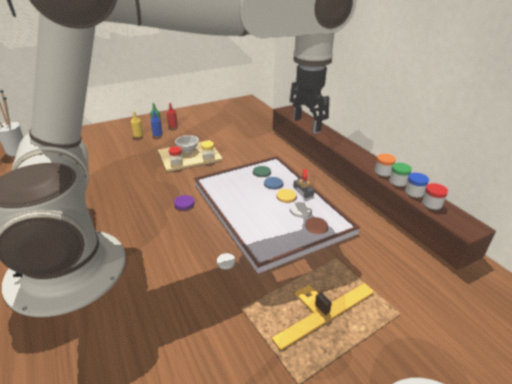

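All five blanks sit in their pockets in a level row at row 210. The handle is at (251,168), turned 57.9°. Now to twist it back.

Emit:
drive_tool(
  travel=[
    [0.0095,-0.003,0],
    [0,0,0],
    [0,0,0],
    [0,0,0],
    [0,0,0],
    [0,0,0],
    [0,0,0],
    [0,0,0],
    [0,0,0.03],
    [0,0,0.04],
    [0,0,0.04],
    [0,0,0],
  ],
  yaw=[-0.1263,-0.1263,-0.1263,-0.1263,-0.1263,-0.1263,-0.1263,-0.1263,0,0,0,0],
  gripper=[0,0,0,0,0,0,0,0,0,0,0,0],
)

```text
t: 45.0
position: [0.6765, -0.0052, 0.1097]
eef_rot: [-179.6, 0.2, 58.2]
wrist_force: [-1.3, -0.3, -0.9]
grip_width: 0.0852
```

Run:
```python
from h import *
im,o=snap("wrist","w31"); print(o['position'],o['eef_rot']); print(delta([.6802,-.0107,.0715]))
```

```text
[ 0.6765 -0.0052  0.1097] [-179.5905    0.1863   58.184 ]
[-0.0031  0.0047  0.0419]
```

View pics/w31.png

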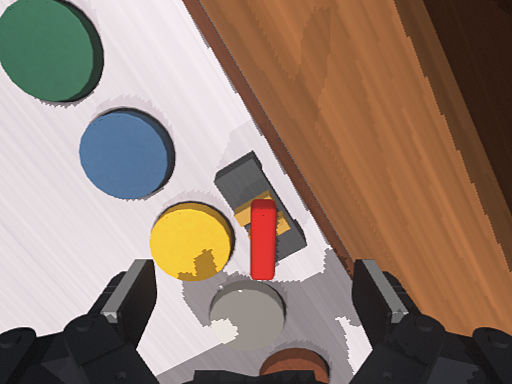

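Emit:
drive_tool(
  travel=[
    [-0.003,0.0047,0],
    [0,0,0.02],
    [0,0,0.012],
    [0,0,0.005],
    [0,0,0],
    [0,0,0],
    [0,0,0],
  ],
  yaw=[0,0,0,0,0,0,0],
  gripper=[0,0,0,0,0.5,0.6,0.6],
)

```text
t: 45.75
position: [0.6822, -0.0118, 0.0784]
eef_rot: [179.9, -0.0, 58.1]
wrist_force: [-0.3, -0.1, -0.2]
grip_width: 0.0439
```

Run:
```python
from h import *
im,o=snap("wrist","w32"); print(o['position'],o['eef_rot']); print(delta([.6802,-.0107,.0715]))
```

```text
[ 0.6822 -0.0118  0.0784] [179.9408  -0.0214  58.1112]
[-0.0001 -0.0022  0.0067]
```

View pics/w32.png

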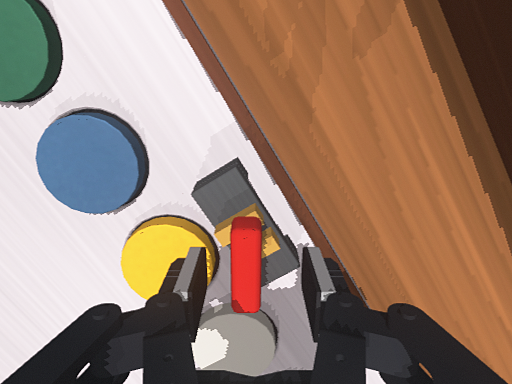

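The bar at (246,265) sits about 2 mm left of the jaw centre. I'll correct that, lower and close.

Emit:
drive_tool(
  travel=[
    [0,-0.002,0.004],
    [0,0,0.0025],
    [0,0,0],
    [0,0,0],
    [0,0,0],
    [0,0,0],
    [0,0,0],
    [0,0,0],
  ],
  yaw=[0,0,0,0,0,0,0,0],
  gripper=[0.6,0.6,1,1,1,1,1,1],
  squeeze=60,
)

```text
t: 46.6
position: [0.6795, -0.0103, 0.0709]
eef_rot: [-179.9, 0.0, 58.1]
wrist_force: [-6.9, 3.5, 1.8]
grip_width: 0.0127
```

Emit:
drive_tool(
  travel=[
    [0,0,-0.0015],
    [0,0,-0.001],
    [0,0,0],
    [0,0,0],
    [0,0,0],
    [0,0,0],
    [0,0,0],
    [0,0,0],
    [0,0,0],
    [0,0,0],
    [0,0,0],
    [0,0,0],
  ],
  yaw=[0,0,0.11,0.11,0.11,0.11,0.11,0.11,0.11,0.11,0.13,0],
  gripper=[1,1,1,1,1,1,1,1,1,1,1,1],
)

```text
t: 47.8
position: [0.6797, -0.0113, 0.0728]
eef_rot: [180.0, 0.1, 0.1]
wrist_force: [-3.0, -4.1, -8.0]
grip_width: 0.0129
```

Now lowering it to home while still gripped.

Emit:
drive_tool(
  travel=[
    [0,0,0.003],
    [0,0,0.003],
    [0,0,0.003],
    [0,0,0.002],
    [0,0,0],
    [0,0,0],
  ],
  yaw=[0,0,0,0,0,0],
  gripper=[1,1,1,1,1,1],
)

```text
t: 48.4
position: [0.6798, -0.0113, 0.0622]
eef_rot: [180.0, 0.1, 0.5]
wrist_force: [-4.7, -4.5, -5.8]
grip_width: 0.0126
```

Emit:
drive_tool(
  travel=[
    [0,0,0],
    [0,0,0],
    [0,0,0],
    [0,0,0],
    [0,0,-0.02],
    [0,0,-0.03],
    [0,0,-0.04],
    [0,0,-0.04],
    [0,0,-0.04],
    [0,0,0],
  ],
  yaw=[0,0,0,0,0,0,0,0,0,0],
  gripper=[0,0,0,0,0,0,0,0,0,0],
)

```text
t: 49.4
position: [0.6817, -0.0108, 0.2391]
eef_rot: [179.9, -0.5, 0.3]
wrist_force: [0.2, 0.0, -0.4]
grip_width: 0.0854
```

Run:
```python
from h import *
im,o=snap("wrist","w33"); print(o['position'],o['eef_rot']); blanks(im,o,0.027)
m=((im[...,0]>150)&(im[...,1]<90)&(im[...,2]<90)).astype(np.uint8); m[250:]=0
N,lab,st,ce=cv2.connectedComponentsWithStats(m); l=1+st[1:,4].argmax(); vs,us=np.nonzero(lab==l)
for z in (.076,.087):
    r=cv2.minAreaRect(plane_pts("wrist",np.c_[us,vs],z,o)[:,:2].astype(np.float32)); print("handle",z,r)
snap("side","s33")
cv2.imwrite("pics/s33c.png",cv2.resize(cv2.imread("pics/s33.png")[140:270,180:370],None,fx=4,fy=4,interpolation=cv2.INTER_CUBIC))
```

```text
[ 0.6817 -0.0108  0.2391] [179.9308  -0.5099   0.286 ]
clay [254. 174.] [ 0.6684 -0.011 ] 0.0262
clay [391. 216.] [ 0.621  -0.1631] 0.0324
yellow [253. 217.] [ 0.6196 -0.0098] 0.0299
blue [183. 216.] [0.6201 0.0669] 0.0297
green [114. 215.] [0.6209 0.1436] 0.0298
handle 0.076 ((0.6806803941726685, -0.010233163833618164), (0.04203592240810394, 0.012946522794663906), 1.9836602210998535)
handle 0.087 ((0.6836869120597839, -0.010216476395726204), (0.04051792249083519, 0.012479008175432682), 1.9836596250534058)
```

View pics/w33.png

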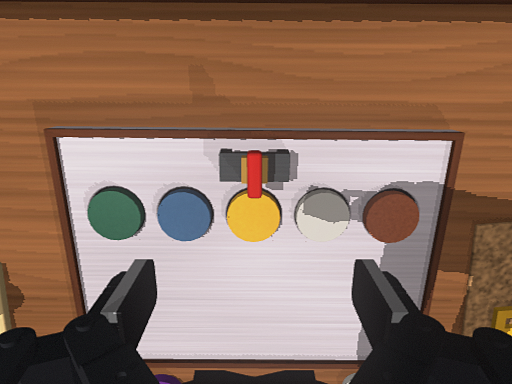

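View pics/s33c.png

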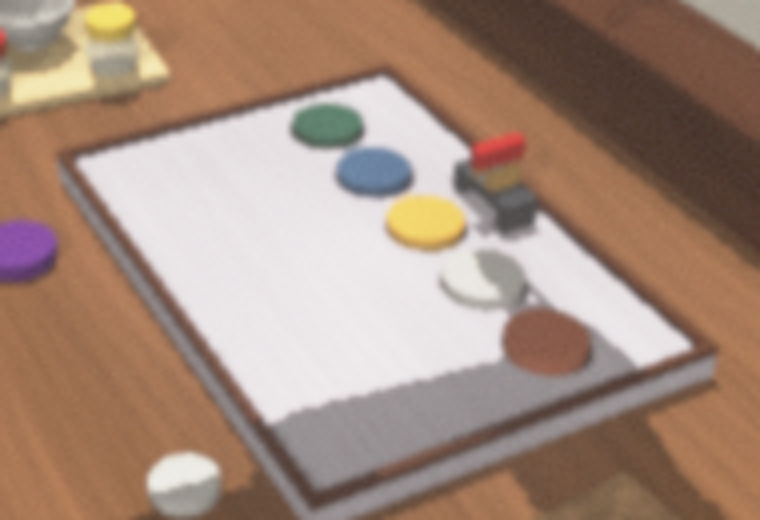

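Run:
```python
import cv2,numpy as np
a=cv2.imread("pics/side0.png");b=cv2.imread("pics/s33.png")
def red(im):
    r=im[165:190,290:325].astype(int); m=(r[...,2]>130)&(r[...,1]<80)&(r[...,0]<80); v,u=np.nonzero(m); return u.mean()+290,v.mean()+165,len(u)
print(red(a),red(b)); print("board diff",np.abs(a[130:172,155:225].astype(int)-b[130:172,155:225]).mean())
c=cv2.resize(cv2.imread("pics/w33.png")[140:250,80:430],None,fx=2.2,fy=2.2,interpolation=cv2.INTER_CUBIC); cv2.imwrite("pics/w33c.png",c)
```

```text
(np.float64(304.2352941176471), np.float64(177.55882352941177), 68) (np.float64(304.015873015873), np.float64(177.9206349206349), 63)
board diff 8.720975056689342
```

View pics/w33c.png

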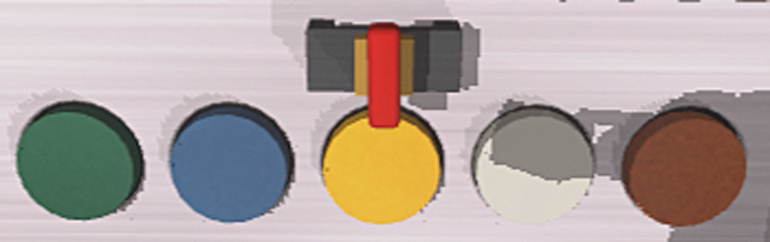

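View pics/s33.png

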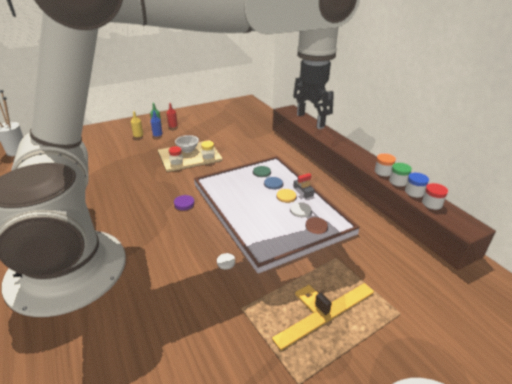

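All five blanks are flat in their pockets. The handle's pixel position is the same as at the start, the keeper is on the mat and the bystanders haven't moved. Handing in.

Run:
```python
from h import *
print(workorder.hand_in(), env.get_obs()['t'])
```

```text
the job is handed in; nothing more can be done
the job is handed in; nothing more can be done
```

The job is done and handed in, after about 50 s of robot time:

- **Plunger, opening:** I pulled it up and twisted it about 57°, and it stayed latched open.
- **Keeper:** I slid the yellow bar out from under the bridge and laid it flat on the mat. It lies turned 90° so that it fits. Its origin is within about 5 mm of the mat's centre.
- **Blanks:** All five were present, and I pushed each across the plate into its own pocket without lifting it: clay in pocket 0, white in 1, yellow in 2, blue in 3 and green in 4. Green had been knocked against blue earlier, so I pushed blue out first with the fingers set narrower. Green shifted slightly as blue came away.
- **Plunger, closing:** I twisted it back and let it spring home.

**Last checks:**
- **Seating:** The last pictures show all five blanks level in their pockets. The four coloured blanks also shrank in view as they dropped; white I judged by eye.
- **Plunger handle:** It is within half a pixel of its starting position in the side view. The wrist view shows it about 2° off straight, within its play.
- **Bystanders:** The pots and bowl look unmoved. I only compared pictures and did not measure their positions again.
- **Forces:** While I was pushing blanks, the wrist force at the end of each move stayed below about 3 N. I only had end-of-move readings, so any brief peak would not show.

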